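Get the rear key from behind the spanners on the turner's hook

TASK

The plain bar key hangs at the back of the crowded hook behind two spanners. First move those two spanners to the spare hook, pushing its black sliding collar gently all the way back with them until it is firmly home, so that both hang freely there; then take the bar key and stand it in the slot of the wooden block, with its head resting on the block. Do not force the hooks, the collar or the block, and leave the vase, the bowl and the round wood blank alone.

Things in the scene. Friction and masses are not known exactly. Their poses are not given: they have to be found in the camera images.
- fork_spanner_head (a point): Steel spanner, a two-pronged fork 44 mm wide at the foot of its shank; on the crowded hook in front of the key. Head: upright frame 46 wide (y), 56 tall (z), 10 mm thick (x), window 26 wide x 34 tall; top bar 12, other bars 10 mm. Point: the window's centre. Pinch the flat sides, 23 mm either side. 0.15 to 0.31 kg. It reaches 102 mm below the point.
- ring_spanner_head (a point): Steel spanner, a round ring 44 mm wide at the foot of its shank; on the crowded hook in front of the key. Head: upright frame 46 wide (y), 56 tall (z), 10 mm thick (x), window 26 wide x 34 tall; top bar 12, other bars 10 mm. Point: the window's centre. Pinch the flat sides, 23 mm either side. 0.15 to 0.31 kg. It reaches 108 mm below the point.
- bar_key_head (a point): Steel key, plain straight shank 14 (y) x 10 (x) x 70 mm; hangs rearmost on the crowded hook. Head: upright frame 46 wide (y), 56 tall (z), 10 mm thick (x), window 26 wide x 34 tall; top bar 12, other bars 10 mm. Point: the window's centre. Pinch the flat sides, 23 mm either side. 0.15 to 0.31 kg. The shank ends 97 mm below the point.
- crowded_stand: Fixed steel stand, foot 120 x 100 x 12 mm, origin under its centre. Post at the +x end (front face x = +24 mm, top 200 mm high); its prong runs from it to -x. It carries all three tools about 32 mm apart, the rearmost about 16 and the foremost about 80 mm to -x of the origin; which spanner is foremost varies.
- spare_stand: Fixed steel stand, foot 120 x 100 x 12 mm, origin under its centre. Post at the +x end (front face x = +24 mm, top 200 mm high); its prong runs from it to -x. The prong is empty but for a black collar and the clamp ring behind it. Do not strike or wrench a stand, nor press on it with the fingers.
- crowded_prong (a point): Point on the axis of the round level prong (10 mm thick), 47 mm to -x of the stand's origin, 190 mm high. The tip, 52 to 66 mm to -x of here, turns up 14 mm above the prong's top. A hung head has its window centre 12 mm below the axis; lifted 14 to 24 mm from there it passes over the tip. 
- spare_prong (a point): Point on the axis of the round level prong (10 mm thick), 47 mm to -x of the stand's origin, 190 mm high. The tip, 52 to 66 mm to -x of here, turns up 14 mm above the prong's top. A hung head has its window centre 12 mm below the axis; lifted 14 to 24 mm from there it passes over the tip. 
- collar (a joint): Travel (m) of the black collar (38 mm disc, 14 mm thick) on the spare prong: starts 0.003 to 0.015, home 0.030. A head pushes it towards the post against 4 N of friction; it stays put and stops hard when home. A clamp ring in an unreported place sets home: the collar's front then lies 16 to 38 mm to -x of the stand's origin. Feel for it; never over 20 N.
- block: Fixed wooden block 90 x 90 x 85 mm, origin under its centre. In its top's middle a slot 15 (x) x 20 mm (y), 78 mm deep, with a 2 mm chamfer. The key's shank goes in until the head's bottom bar rests on the top, its window centre then 112 mm above the bench. Set it down gently.
- vase: Bystander: small turned wooden vase 68 mm across and 68 mm tall, origin under its centre.
- bowl: Bystander: turned wooden bowl 116 mm across and 50 mm tall, origin under its centre.
- blank: Bystander: round upright wood blank 76 mm across and 60 mm tall, origin under its centre.

How it is judged:
On the way:
1. both spanners hang on the spare hook and its collar is home, while the key still hangs on the crowded hook (x of fork_spanner_head in the frame of spare_stand between -0.097 and 0 m and y of fork_spanner_head in the frame of spare_stand between -0.012 and 0.012 m and z of fork_spanner_head in the frame of spare_stand between 0.168 and 0.184 m and angle between each of fork_spanner_head, ring_spanner_head's own z axis and vertical below 0.25 rad and x of ring_spanner_head in the frame of spare_stand between -0.097 and 0 m and y of ring_spanner_head in the frame of spare_stand between -0.012 and 0.012 m and z of ring_spanner_head in the frame of spare_stand between 0.168 and 0.184 m and value of joint collar above 0.0285 m and x of bar_key_head in the frame of crowded_stand between -0.1 and 0.02 m and y of bar_key_head in the frame of crowded_stand between -0.015 and 0.015 m and z of bar_key_head in the frame of crowded_stand between 0.165 and 0.19 m), for 0.2 s.
At the end, for the whole second after the job is handed in: Both spanners hang at rest on the spare prong behind its tip (window centre within 12 mm sideways, 168 to 184 mm high, lean under 0.25 rad); collar within 1.5 mm of home; the key at rest in the slot, window centre within 6 mm of the block's axis, 106 to 115 mm high, lean under 0.1 rad (x of fork_spanner_head in the frame of spare_stand between -0.097 and 0 m and y of fork_spanner_head in the frame of spare_stand between -0.012 and 0.012 m and z of fork_spanner_head in the frame of spare_stand between 0.168 and 0.184 m and angle between each of fork_spanner_head, ring_spanner_head's own z axis and vertical below 0.25 rad and x of ring_spanner_head in the frame of spare_stand between -0.097 and 0 m and y of ring_spanner_head in the frame of spare_stand between -0.012 and 0.012 m and z of ring_spanner_head in the frame of spare_stand between 0.168 and 0.184 m and value of joint collar above 0.0285 m and x of bar_key_head in the frame of block between -0.006 and 0.006 m and y of bar_key_head in the frame of block between -0.006 and 0.006 m and z of bar_key_head in the frame of block between 0.106 and 0.115 m and angle between bar_key_head's own z axis and vertical below 0.1 rad and linear speed of each of fork_spanner, ring_spanner, bar_key below 0.02 m/s); the robot touches nothing.
It fails at once if the collar is pushed with more than 20 N (contact force between anything else and collar above 20 N).
It fails at once if a stand is struck or wrenched with more than 120 N, or pressed by the fingers with more than 20 N (contact force between anything else and spare_stand above 120 N or contact force between anything else and crowded_stand above 120 N or contact force between the fingers and spare_stand above 20 N or contact force between the fingers and crowded_stand above 20 N).
It fails at once if the block is struck or pressed with more than 120 N (contact force between anything else and block above 120 N).
It fails at once if a tool is dropped (height (world z) of any of fork_spanner_head, ring_spanner_head, bar_key_head below 0.085 m).
It fails at once if a bystander is moved more than 30 mm (distance of any of vase, bowl, blank from where it was at the start of the episode above 0.03 m).
It also fails if it takes over 72 s, if anything falls off the work surface, if the arm or the gripper's body presses on something with over 40 N, if the wrist force passes 120 N, or if a joint passes its speed limit or range.

ROBOT

A 6-joint arm with a two-finger parallel gripper is mounted at the origin on the work surface. World frame = base frame: x ahead of the robot, y to its left, z up, the work surface at z = 0. Lengths are in m, angles in rad, forces in N, time in s.
With the tool pointing down it reaches from about 0.325 to 0.9 m from the base axis. Payload 6.1 kg.
Tool frame: the origin (TCP) lies where the fingers leave the gripper's body, on its centre line; the fingertips stand 73 mm ahead of it and the grasp point (between the pads) lies 54 mm ahead of it; z points along the fingers, y is the direction in which the jaws open and shut (so a half turn about z gives the same grasp; the last joint's range is limited). The gripper opens to 85 mm and grips with 20 to 120 N. Pads are 22 mm wide; open, the fingers measure 114 mm over their backs; the gripper's body (76 mm by 85 mm) begins 54 mm behind the grasp point. The pads swing forward as they close: fully open they stand 13 mm farther back than shut.
Start: joints at [-1.345, 0.22, 1.526, -0, 1.395, -0.126], TCP at [0.215, -0.587, 0.304] pointing down, gripper open.
Joint ranges: [-2.98, 2.98], [-0.91, 2.08], [0.09, 2.57], [-1.24, 4.39], [0.2, 2.65], [-2.68, 2.68]. Speed limits (rad/s): [2.57, 2.57, 3.01, 3.14, 3.14, 3.14].

INTERFACE

Orientations are given as a unit quaternion [w, x, y, z].
In Python, from bench import ctrl gives the robot as it stands. The module is installed in compiled form; this text tells all that it offers.
- The arm moves only by the tool step_arm, never from a script. Its argument "moves" is a list of rows, each an object with "delta_pos": the shift along the tool's x, y, z in units of 50 mm (1.0 is 50 mm), a list of three; "turn": the turn about the tool's z in units of 8 degrees (1.0 is 8 degrees); "hand": the opening, from -1 (shut) to 1 (fully open). A call has 1 to 10 rows; each row shifts and turns the commanded pose from where the row before left it, along the tool's axes as they then stand; what a row does not reach is not made up. A row lasts 1/10 s, in which the tool goes at most 50 mm and 8.59 degrees, less where a joint would pass 70% of its speed; a pose out of reach is approached as far as the arm can. A call with a number of a shift or a turn outside -1 to 1 is refused whole. A call with a gripper value outside its range is refused whole. The fingers move at their own pace and stop on an object; the grip force is fixed at half the most. Time passes only in rows, so rows that do not move let the fingers close. It gives the time, the measured TCP pose, the force and the opening at its end, in the units of the state.
- ctrl.get_state(): the state, without advancing time (a new reading comes with each control period).
- ctrl.get_image(name): name is "scene" or "top"; returns (picture, depth): 400x640x3 uint8, red, green, blue; 400x640 float32, m along the optical axis (not along the pixel's ray), 0 where there is no reading.
- ctrl.calibration(name): a dict with "fx", "fy", "cx", "cy" (pixels), "D" ([k1, k2, p1, p2, k3] as OpenCV has them; the pictures are not rectified), "R" (3x3) and "t" (3): a world point X has camera coordinates R X + t. Camera axes: x right, y down, z forward; pixel columns grow to the right and rows downward; lengths in m; the calibration is good to about 2 mm. A picture is of the moment at which its call begins. calibration takes no time and is no camera call.
- ctrl.close_job(): hands the job in, once; it reports no verdict.
The state is a dict: "time": time; "qpos": joint angles; "joint_vel": joint speeds; "joint_torque": joint torques, N m; "position": TCP position; "orientation": TCP orientation; "contact_force": force on the tool from outside, world axes, zero at the start; "moment": the same for the moment, N m; "grip_width": finger opening in m.
Only numpy, scipy, OpenCV 4.12 (cv2) and the standard library are available. Lean on these libraries where they do the work, as an engineer would, in place of code of your own. Each camera call takes 0.05 s, during which the arm holds its last target. There are 200 camera calls.

## Working session

There is one attempt and no reset: what is moved stays moved. The work goes in short steps, Python scripts to look and compute and a tool call to move; the robot and the scene stay as the last step left them, time stands still between calls to the robot, and variables do not carry over. Pictures are saved under pics/ and viewed, about 8 in all and at most 12, crops included, and the job is handed in when it is done.

Besides the shell and the picture viewer there is one more tool, called as a command line: name --argument value ..., lists and objects as JSON in quotes. step_arm: Moves the arm, as the interface text tells. Its arguments: {"type":"object","properties":{"moves":{"type":"array"}},"required":["moves"]}

```bash
mkdir -p pics; python3 - <<'E'
from bench import ctrl
import cv2,numpy as np
s=ctrl.get_state();print(s['time'],s['position'],s['orientation'],s['contact_force'],s['grip_width'])
for n in('scene','top'):
    p,d=ctrl.get_image(n);cv2.imwrite(f'pics/{n}0.png',p[:,:,::-1]);np.savez(f'{n}0.npz',p=p,d=d)
    c=ctrl.calibration(n);print(n,c['fx'],c['cx'],c['cy'],c['D'],np.round(c['R'],3).tolist(),np.round(-np.array(c['R']).T@c['t'],3),(d>0).mean())
E
```

```text
0.0 [ 0.21522345 -0.58628691  0.30280026] [-9.48039025e-04  9.84572233e-01  1.74976046e-01 -5.90967562e-05] [-0.27737404 -0.23288814 -1.03112474] 0.08550120995574884
scene 424.54118413193095 316.495785349074 203.87924067005488 [-0.11379099  0.          0.          0.          0.        ] [[0.875, 0.485, 0.002], [0.284, -0.509, -0.812], [-0.392, 0.711, -0.583]] [ 1.04  -0.877  0.821] 0.99596484375
top 510.3135389832294 318.9717670019731 207.3210104192359 [-0.08028248  0.          0.          0.          0.        ] [[-0.011, -1.0, -0.01], [-0.998, 0.011, -0.061], [0.061, 0.009, -0.998]] [ 0.483 -0.002  1.852] 0.9962734375
```

View pics/scene0.png

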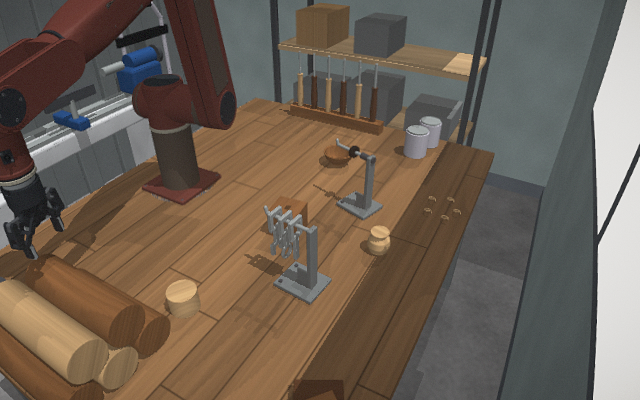

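View pics/top0.png

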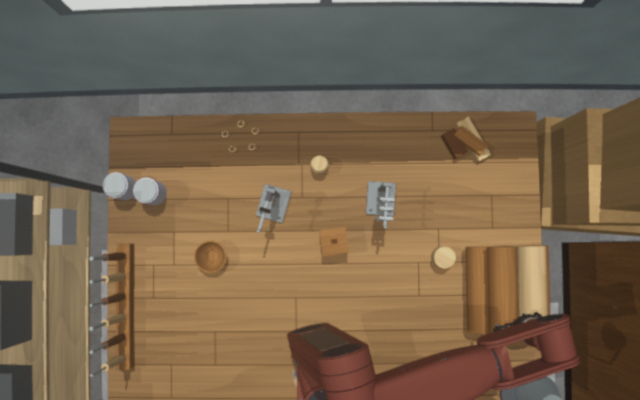

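```bash
cat > h.py <<'E'
import numpy as np,cv2
from bench import ctrl
def cam(n):
    c=ctrl.calibration(n);K=np.array([[c['fx'],0,c['cx']],[0,c['fy'],c['cy']],[0,0,1]]);return K,np.array(c['D']),np.array(c['R']),np.array(c['t'])
def cloud(n,d):
    K,D,R,t=cam(n);v,u=np.mgrid[:400,:640]
    q=cv2.undistortPoints(np.stack([u,v],-1).reshape(-1,1,2).astype(np.float64),K,D).reshape(400,640,2)
    return (np.dstack([q,np.ones((400,640))])*d[...,None]-t)@R
def ray(n,uv,z):
    K,D,R,t=cam(n);q=cv2.undistortPoints(np.array(uv,float).reshape(-1,1,2),K,D).reshape(-1,2)
    r=np.c_[q,np.ones(len(q))]@R;o=-R.T@t;return o+r*((z-o[2])/r[:,2])[:,None]
def pix(n,X):
    K,D,R,t=cam(n);return cv2.projectPoints(np.array(X,float).reshape(-1,3),cv2.Rodrigues(R)[0],t,K,D)[0].reshape(-1,2)
E
cat > m.py <<'E'
from h import *
for n in('top','scene'):
    f=np.load(n+'0.npz');p=f['p'].astype(int);W=cloud(n,f['d']);z=W[...,2]
    grey=(p.max(2)-p.min(2)<30)
    print(n,'bench z',np.median(z[(W[...,0]>.3)&(W[...,0]<.8)&(abs(W[...,1])<.35)]))
    for nm,x0,x1,y0,y1 in(('crowd',.45,.72,-.32,-.1),('spare',.45,.72,.05,.32)):
        R=(W[...,0]>x0)&(W[...,0]<x1)&(W[...,1]>y0)&(W[...,1]<y1)
        m=R&grey&(z>.006)&(z<.02)
        if m.sum()>5:
            print(nm,'foot',m.sum(),cv2.minAreaRect(W[m][:,:2].astype(np.float32)))
        m=R&(z>.17)&(z<.23);P=W[m];print(' high',m.sum(),P.min(0).round(3),P.max(0).round(3))
        # colours, fit
        l=cv2.fitLine(P[:,:2].astype(np.float32),cv2.DIST_HUBER,0,.001,.001).ravel();print(' line',l, np.degrees(np.arctan2(l[1],l[0])))
    m=(W[...,0]>.38)&(W[...,0]<.62)&(abs(W[...,1]+.03)<.1)&(z>.078)&(z<.092)
    print('block',m.sum(),W[m].mean(0),cv2.minAreaRect(W[m][:,:2].astype(np.float32)))
t=np.load('top0.npz')['p'][:,:,::-1];s=np.load('scene0.npz')['p'][:,:,::-1]
a=cv2.resize(t[165:265,235:435],(800,400),interpolation=cv2.INTER_CUBIC)
cv2.imwrite('pics/topc.png',a)
b=cv2.resize(s[120:310,230:410],None,fx=4,fy=4,interpolation=cv2.INTER_CUBIC)[:600] if 0 else cv2.resize(s[125:305,235:405],None,fx=3.3,fy=3.3,interpolation=cv2.INTER_CUBIC)
cv2.imwrite('pics/scenec.png',b)
E
python3 m.py
```

```text
top bench z 3.963201460075802e-05
crowd foot 473 ((0.623955249786377, -0.20754384994506836), (0.09920478612184525, 0.12149931490421295), 85.4197006225586)
 high 306 [ 0.514 -0.228  0.171] [ 0.664 -0.177  0.218]
 line [ 0.99636376 -0.08520123  0.5906232  -0.20333056] -4.887596
spare foot 516 ((0.5992489457130432, 0.18428248167037964), (0.09694191068410873, 0.14663825929164886), 73.49592590332031)
 high 246 [0.505 0.155 0.18 ] [0.655 0.214 0.217]
 line [ 0.9588138  -0.2840354   0.59231955  0.18431127] -16.501198
block 600 [ 0.47226794 -0.03436439  0.0845029 ] ((0.47253862023353577, -0.034157902002334595), (0.08999083191156387, 0.08992353081703186), 6.646013259887695)
scene bench z 0.0018789694751455634
crowd foot 1071 ((0.6295073628425598, -0.20937342941761017), (0.10283586382865906, 0.12089110165834427), 84.87364959716797)
 high 799 [ 0.518 -0.231  0.17 ] [ 0.668 -0.176  0.212]
 line [ 0.99723023 -0.0743769   0.599009   -0.21050675] -4.2654214
spare foot 554 ((0.6166795492172241, 0.17797355353832245), (0.10162495076656342, 0.12197829782962799), 74.04156494140625)
 high 304 [0.511 0.155 0.17 ] [0.66  0.213 0.21 ]
 line [ 0.9507736  -0.30988637  0.6068118   0.17671923] -18.052382
block 412 [ 0.47697348 -0.02420898  0.08644154] ((0.4747811257839203, -0.0303717739880085), (0.09205866605043411, 0.0846949890255928), 4.803611755371094)
```

```bash
true
```

```text
(no output)
```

View pics/topc.png

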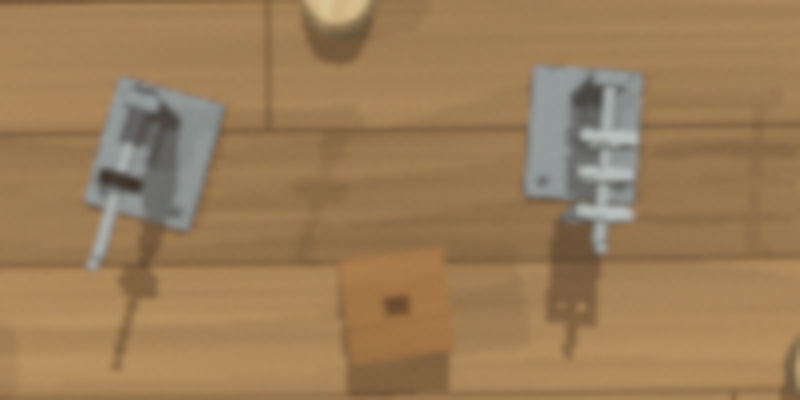

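View pics/scenec.png

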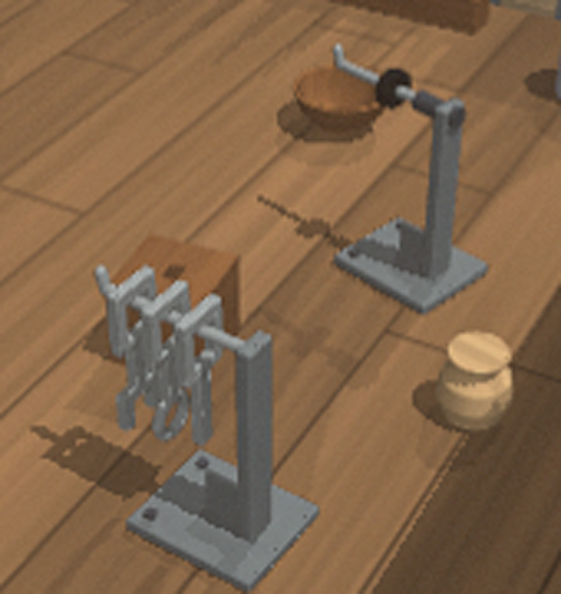

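```bash
cat > m2.py <<'E'
from h import *
for n in('top','scene'):
    f=np.load(n+'0.npz');p=f['p'].astype(int);W=cloud(n,f['d']);z=W[...,2]
    for nm,o,yaw,side in(('crowd',(.624,-.2075),-4.6,1),('spare',(.606,.181),-16.4,1)):
        c,s=np.cos(np.radians(yaw)),np.sin(np.radians(yaw));L=(W[...,:2]-o)@np.array([[c,-s],[s,c]])
        R=(abs(L[...,0])<.13)&(abs(L[...,1])<.06)
        m=R&(z>.17)&(z<.225);x=L[m][:,0];y=L[m][:,1];zz=z[m]
        print(n,nm)
        for k in np.arange(-.13,.06,.006):
            q=(x>=k)&(x<k+.006)
            if q.sum(): print('  %.3f n%d y[%.4f %.4f] med %.4f zmax %.3f zmed %.3f br %d'%(k+.003,q.sum(),y[q].min(),y[q].max(),np.median(y[q]),zz[q].max(),np.median(zz[q]),p[m][q].mean()))
f=np.load('top0.npz');p=f['p'].astype(int);W=cloud('top',f['d'])
m=(abs(W[...,0]-.4725)<.025)&(abs(W[...,1]+.034)<.025);b=p.sum(2);P=W[m&(b<np.median(b[m])-70)];
v,u=np.nonzero(m);w=np.clip(np.median(b[m])-40-b[m],0,None);uv=np.array([(u*w).sum()/w.sum(),(v*w).sum()/w.sum()]);print('slot',uv,ray('top',uv,.085),ray('top',uv,.075))
E
python3 m2.py
```

```text
top crowd
  -0.109 n6 y[-0.0029 0.0062] med 0.0006 zmax 0.213 zmed 0.205 br 125
  -0.103 n6 y[-0.0010 0.0049] med 0.0030 zmax 0.210 zmed 0.201 br 139
  -0.097 n6 y[-0.0014 0.0050] med 0.0019 zmax 0.199 zmed 0.193 br 152
  -0.091 n3 y[-0.0004 0.0048] med 0.0023 zmax 0.199 zmed 0.195 br 150
  -0.085 n16 y[-0.0198 0.0224] med 0.0040 zmax 0.211 zmed 0.194 br 131
  -0.079 n29 y[-0.0212 0.0239] med -0.0001 zmax 0.212 zmed 0.206 br 162
  -0.073 n20 y[-0.0225 0.0238] med 0.0022 zmax 0.218 zmed 0.202 br 165
  -0.067 n6 y[-0.0029 0.0044] med 0.0009 zmax 0.199 zmed 0.196 br 160
  -0.061 n5 y[-0.0031 0.0052] med 0.0010 zmax 0.202 zmed 0.193 br 159
  -0.055 n4 y[-0.0025 0.0047] med -0.0003 zmax 0.197 zmed 0.194 br 149
  -0.049 n28 y[-0.0196 0.0235] med 0.0031 zmax 0.215 zmed 0.205 br 150
  -0.043 n24 y[-0.0197 0.0235] med -0.0017 zmax 0.213 zmed 0.205 br 173
  -0.037 n7 y[-0.0043 0.0056] med 0.0019 zmax 0.195 zmed 0.192 br 155
  -0.031 n6 y[-0.0044 0.0057] med 0.0006 zmax 0.193 zmed 0.190 br 152
  -0.025 n6 y[-0.0053 0.0038] med 0.0004 zmax 0.201 zmed 0.195 br 139
  -0.019 n32 y[-0.0225 0.0235] m
[... 5563 characters left out ...]
6 zmax 0.202 zmed 0.197 br 72
  0.017 n10 y[-0.0074 0.0029] med -0.0063 zmax 0.199 zmed 0.195 br 65
  0.023 n9 y[-0.0100 0.0036] med -0.0047 zmax 0.200 zmed 0.198 br 69
  0.029 n10 y[-0.0123 0.0020] med -0.0041 zmax 0.201 zmed 0.194 br 67
  0.035 n14 y[-0.0130 0.0153] med -0.0071 zmax 0.201 zmed 0.195 br 94
  0.041 n24 y[-0.0154 0.0111] med -0.0100 zmax 0.202 zmed 0.191 br 94
  0.047 n34 y[-0.0132 0.0162] med -0.0045 zmax 0.201 zmed 0.184 br 91
  0.053 n25 y[-0.0117 0.0115] med -0.0023 zmax 0.204 zmed 0.192 br 69
  0.059 n2 y[-0.0039 0.0001] med -0.0019 zmax 0.185 zmed 0.184 br 81
slot [333.74328147 240.86916549] [[ 0.47367917 -0.03590542  0.085     ]] [[ 0.47362635 -0.03609606  0.075     ]]
```

```bash
cat >> h.py <<'E'
ST={'c':(.6255,-.2075,-4.6),'s':(.607,.180,-16.6)}
def loc(st,x,y=0):
    o=ST[st];a=np.radians(o[2]);return np.array([o[0]+x*np.cos(a)-y*np.sin(a),o[1]+x*np.sin(a)+y*np.cos(a)])
def heading(s=None):
    s=s or ctrl.get_state();w,x,y,z=s['orientation'];return np.degrees(np.arctan2(2*(x*y+w*z),1-2*(y*y+z*z)))
def plan(xy,zg,hd):
    "grasp point target -> turn units, then tool-axis shift units after the turn"
    s=ctrl.get_state();p=np.array(s['position']);h=heading(s);a=np.radians(hd)
    d=np.array([*xy,zg+.054])-p;tx=np.array([np.cos(a),np.sin(a),0]);ty=np.array([np.sin(a),-np.cos(a),0])
    print('t%.2f hd %.2f pos %s F %s w %.4f'%(s['time'],h,p.round(4),np.round(s['contact_force'],1),s['grip_width']))
    print('turn %.3f  shift %s'%((h-hd)/8,(np.array([d@tx,d@ty,-d[2]])/.05).round(3)))
E
python3 -c "
from h import *
plan(loc('c',-.0795,.0005),.25,-4.6);print(loc('c',-.0795,.0005))"
```

```text
t0.10 hd 20.16 pos [ 0.2153 -0.5863  0.3029] F [-0.1  0.9  0.1] w 0.0858
turn 3.094  shift [ 5.981 -8.22  -0.022]
[ 0.54629618 -0.2006258 ]
```

step_arm --moves '[{"delta_pos": [0, 0, 0], "turn": 0.774, "hand": 1}, {"delta_pos": [0, 0, 0], "turn": 0.774, "hand": 1}, {"delta_pos": [0, 0, 0], "turn": 0.774, "hand": 1}, {"delta_pos": [0, 0, 0], "turn": 0.772, "hand": 1}, {"delta_pos": [0.46, -0.632, 0], "turn": 0, "hand": 1}, {"delta_pos": [0.46, -0.632, 0], "turn": 0, "hand": 1}, {"delta_pos": [0.46, -0.632, 0], "turn": 0, "hand": 1}, {"delta_pos": [0.46, -0.632, 0], "turn": 0, "hand": 1}, {"delta_pos": [0.46, -0.632, 0], "turn": 0, "hand": 1}, {"delta_pos": [0.46, -0.632, 0], "turn": 0, "hand": 1}]'

```text
time: 1.1
position: [0.3688, -0.4073, 0.3035]
orientation: [-0.0, 0.999, -0.04, -0.0]
contact_force: [0.0, -1.1, -0.2]
grip_width: 0.0853
```

step_arm --moves '[{"delta_pos": [0.46, -0.632, 0], "turn": 0, "hand": 1}, {"delta_pos": [0.46, -0.632, 0], "turn": 0, "hand": 1}, {"delta_pos": [0.46, -0.632, 0], "turn": 0, "hand": 1}, {"delta_pos": [0.46, -0.632, 0], "turn": 0, "hand": 1}, {"delta_pos": [0.46, -0.632, 0], "turn": 0, "hand": 1}, {"delta_pos": [0.46, -0.632, 0], "turn": 0, "hand": 1}, {"delta_pos": [0.46, -0.632, 0], "turn": 0, "hand": 1}, {"delta_pos": [0, 0, 0], "turn": 0, "hand": 1}, {"delta_pos": [0, 0, 0], "turn": 0, "hand": 1}, {"delta_pos": [0, 0, 0], "turn": 0, "hand": 1}]'

```text
time: 2.1
position: [0.5458, -0.2017, 0.3035]
orientation: [0.0, 0.999, -0.04, -0.0]
contact_force: [1.1, -0.1, 0.7]
grip_width: 0.0853
```

```bash
python3 - <<'E'
from h import *
plan(loc('c',-.0795,.0005),.178,-4.6)
p,d=ctrl.get_image('scene');np.savez('scene1.npz',p=p,d=d)
u,v=pix('scene',[*loc('c',-.04),.2])[0].astype(int)
cv2.imwrite('pics/s1.png',cv2.resize(p[max(v-75,0):v+75,u-90:u+90,::-1],(720,600),interpolation=cv2.INTER_CUBIC));print(u,v)
E
```

```text
t2.10 hd -4.62 pos [ 0.5458 -0.2017  0.3035] F [ 1.1 -0.1  0.7] w 0.0853
turn -0.002  shift [ 0.009 -0.022  1.429]
286 217
```

View pics/s1.png

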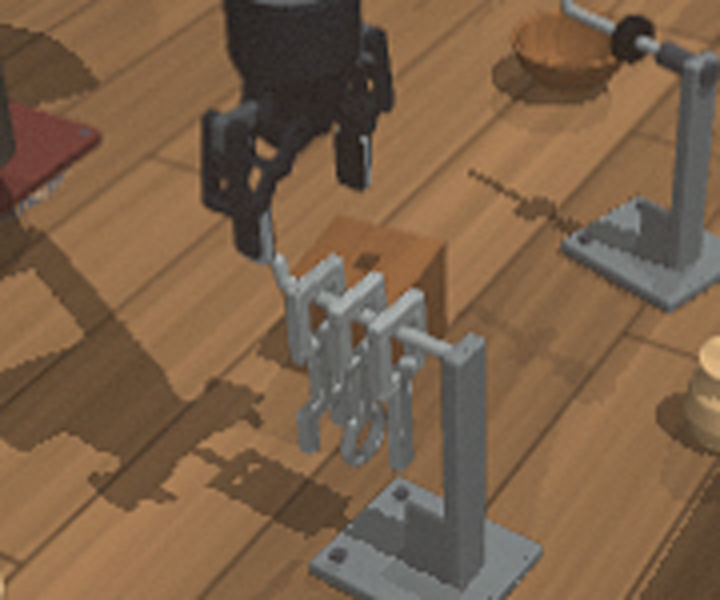

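```bash
python3 - <<'E'
from h import *
f=np.load('scene1.npz');W=cloud('scene',f['d']);p=f['p'].astype(int)
m=(W[...,2]>.23)&(W[...,2]<.262)&(abs(W[...,0]-.546)<.08)&(abs(W[...,1]+.2)<.09)
L=(W[m][:,:2]-[.5458,-.2017]);a=np.radians(-4.6);L=L@np.array([[np.cos(a),-np.sin(a)],[np.sin(a),np.cos(a)]])
for s in(-1,1):
    q=L[L[:,1]*s>0];print(s,len(q),q.min(0).round(4),q.max(0).round(4),W[m][L[:,1]*s>0][:,2].min())
print(ray('scene',[[271.25,196.75]],.243))
E
```

```text
-1 43 [-0.0084 -0.0566] [ 0.0117 -0.0404] 0.24634918871480907
1 48 [-0.0115  0.0419] [0.012 0.051] 0.24540388100819688
[[ 0.54200865 -0.19895133  0.243     ]]
```

step_arm --moves '[{"delta_pos": [0.04, -0.02, 0.35], "turn": 0, "hand": 1}, {"delta_pos": [0, 0, 0.35], "turn": 0, "hand": 1}, {"delta_pos": [0, 0, 0.35], "turn": 0, "hand": 1}, {"delta_pos": [0, 0, 0.35], "turn": 0, "hand": 1}, {"delta_pos": [0, 0, 0], "turn": 0, "hand": 1}, {"delta_pos": [0, 0, 0], "turn": 0, "hand": 0.4}, {"delta_pos": [0, 0, 0], "turn": 0, "hand": 0.2}, {"delta_pos": [0, 0, 0], "turn": 0, "hand": 0}, {"delta_pos": [0, 0, 0], "turn": 0, "hand": -0.5}, {"delta_pos": [0, 0, 0], "turn": 0, "hand": -1}]'

```text
time: 3.15
position: [0.5491, -0.2009, 0.2356]
orientation: [0.001, 0.999, -0.04, 0.001]
contact_force: [-0.7, -1.2, 6.1]
grip_width: 0.0453
```

step_arm --moves '[{"delta_pos": [0, 0, 0], "turn": 0, "hand": -1}, {"delta_pos": [0, 0, 0], "turn": 0, "hand": -1}, {"delta_pos": [0, 0, 0], "turn": 0, "hand": -1}]'

```text
time: 3.45
position: [0.5491, -0.2009, 0.2357]
orientation: [0.001, 0.999, -0.04, 0.001]
contact_force: [-1.1, -0.9, 5.8]
grip_width: 0.0454
```

```bash
cat > look.py <<'E'
import sys
from h import *
n,tag,x,y,z,hw=sys.argv[1],sys.argv[2],*map(float,sys.argv[3:7])
p,d=ctrl.get_image(n);np.savez(tag+'.npz',p=p,d=d)
u,v=pix(n,[x,y,z])[0].astype(int);w=int(hw);h=int(w*.75)
u0,v0=max(u-w,0),max(v-h,0);c=p[v0:v+h,u0:u+w,::-1];k=min(800/c.shape[1],600/c.shape[0])
cv2.imwrite(f'pics/{tag}.png',cv2.resize(c,None,fx=k,fy=k,interpolation=cv2.INTER_CUBIC));print(tag,'u0',u0,'v0',v0,'k',k)
s=ctrl.get_state();print(s['time'],s['position'],s['contact_force'],s['grip_width'])
E
python3 look.py scene s2 .57 -.2 .17 60
```

```text
s2 u0 222 v0 179 k 6.666666666666667
3.5 [ 0.54913457 -0.20087528  0.23565551] [-0.27938402 -1.19700339  5.99813446] 0.04527019034959685
```

View pics/s2.png

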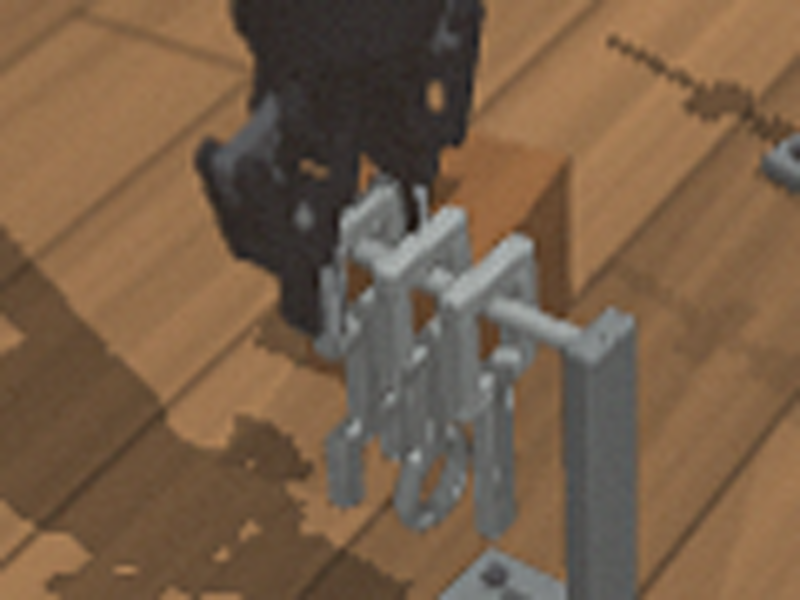

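step_arm --moves '[{"delta_pos": [0, 0, -0.15], "turn": 0, "hand": -1}, {"delta_pos": [0, 0, -0.15], "turn": 0, "hand": -1}, {"delta_pos": [0, 0, -0.14], "turn": 0, "hand": -1}, {"delta_pos": [0, 0, 0], "turn": 0, "hand": -1}, {"delta_pos": [0, 0, 0], "turn": 0, "hand": -1}]'

```text
time: 4.0
position: [0.5484, -0.2003, 0.2561]
orientation: [0.0, 0.999, -0.04, 0.0]
contact_force: [0.0, 0.0, -0.8]
grip_width: 0.0451
```

step_arm --moves '[{"delta_pos": [-0.2, 0, 0.03], "turn": 0, "hand": -1}, {"delta_pos": [-0.25, 0, 0], "turn": 0, "hand": -1}, {"delta_pos": [-0.25, 0, 0], "turn": 0, "hand": -1}, {"delta_pos": [-0.25, 0, 0], "turn": 0, "hand": -1}, {"delta_pos": [-0.25, 0, 0], "turn": 0, "hand": -1}, {"delta_pos": [0, 0, 0], "turn": 0, "hand": -1}]'

```text
time: 4.6
position: [0.4868, -0.1952, 0.2538]
orientation: [-0.0, 0.999, -0.04, -0.001]
contact_force: [0.4, 1.3, -1.9]
grip_width: 0.0456
```

```bash
python3 - <<'E'
from h import *
p,d=ctrl.get_image('top');np.savez('top3.npz',p=p,d=d)
p2,d2=ctrl.get_image('scene');np.savez('scene3.npz',p=p2,d=d2)
plan(loc('s',-.165),.24,-16.6)
c=p2[190:290,200:330,::-1];cv2.imwrite('pics/s3.png',cv2.resize(c,None,fx=6,fy=6,interpolation=cv2.INTER_CUBIC)[:600])
E
```

```text
t4.70 hd -4.62 pos [ 0.4883 -0.1956  0.2544] F [-0.   0.4 -1.9] w 0.0449
turn 1.497  shift [-3.172 -7.877 -0.792]
```

View pics/s3.png

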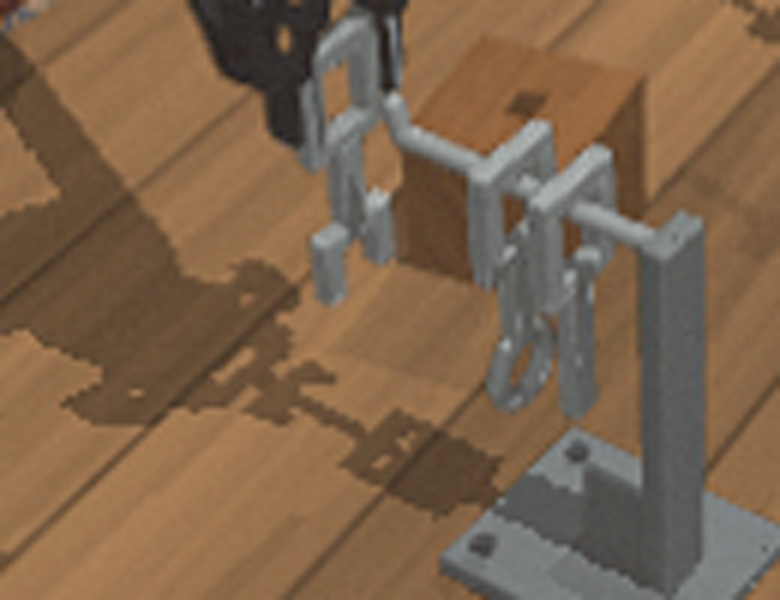

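```bash
python3 - <<'E'
from h import *
a=np.radians(-4.6);M=np.array([[np.cos(a),-np.sin(a)],[np.sin(a),np.cos(a)]])
for n in('scene','top'):
    f=np.load(n+'3.npz');p=f['p'].astype(int);W=cloud(n,f['d']);z=W[...,2]
    L=(W[...,:2]-[.4883,-.1956])@M
    m=(abs(L[...,0])<.022)&(abs(L[...,1])<.03)&(z>.13)&(z<.235)&(p.min(2)>95)&(p.max(2)-p.min(2)<30)
    q=np.c_[L[m],z[m]];print(n,m.sum(),np.percentile(q,[3,50,97],axis=0).round(4).tolist())
    h=q[q[:,2]>q[:,2].max()-.012];print('  top',len(h),h.min(0).round(4),h.mean(0).round(4),h.max(0).round(4))
    # remaining heads/prong + spare prong
    for nm,o in(('c',(.5,.61)),('s',(.5,.575))):
        y=(-.225,-.18) if nm=='c' else (.16,.22)
        g=p.max(2)-p.min(2)<30
        r=(W[...,0]>.505)&(W[...,0]<.60)&(W[...,1]>y[0])&(W[...,1]<y[1])&(z>.18)&(z<.202)&g&(p.min(2)>80)
        if nm=='c': r&=W[...,0]<.555
        P=W[r];l=cv2.fitLine(P[:,:2].astype(np.float32),cv2.DIST_HUBER,0,.001,.001).ravel()
        print('  prong',nm,r.sum(),'yaw %.2f'%np.degrees(np.arctan(l[1]/l[0])),l[2:],'z',np.median(P[:,2]), 'y at x=.53,.56,.62: ',[(l[3]+(x-l[2])*l[1]/l[0]).round(4) for x in(.53,.56,.62)],'xmin',P[:,0].min())
E
```

```text
scene 236 [[-0.0022, -0.0276, 0.1308], [0.0041, 0.0034, 0.1876], [0.0107, 0.0263, 0.2268]]
  top 50 [-0.0008 -0.0279  0.2167] [0.0042 0.0032 0.2231] [0.0118 0.0276 0.2286]
  prong c 47 yaw -5.88 [ 0.5367518  -0.20314994] z 0.19532821053975555 y at x=.53,.56,.62:  [np.float32(-0.2025), np.float32(-0.2055), np.float32(-0.2117)] xmin 0.5185542361920578
  prong s 50 yaw -16.95 [0.561678   0.19329779] z 0.19346400279712678 y at x=.53,.56,.62:  [np.float32(0.2029), np.float32(0.1938), np.float32(0.1755)] xmin 0.5109016400119175Traceback (most recent call last):
  File "<stdin>", line 7, in <module>
    return _quantile_unchecked(
        a, q, axis, out, overwrite_input, method, keepdims, weights)
    return _ureduce(a,
                    func=_quantile_ureduce_func,
    ...<5 lines>...
                    overwrite_input=overwrite_input,
                    method=method)
    r = func(a, **kwargs)
    result = _quantile(arr,
                       quantiles=q,
    ...<2 lines>...
                       out=out,
                       weights=wgt)
    slices_having_nans = np.isnan(arr[-1, ...])
                                  ~~~^^^^^^^^^
IndexError: index -1 is out of bounds for axis 0 with size 0
```

step_arm --moves '[{"delta_pos": [-0.3, 0, 0], "turn": 0, "hand": -1}, {"delta_pos": [-0.2, 0, -0.4], "turn": 0, "hand": -1}, {"delta_pos": [0, 0, -0.4], "turn": 0, "hand": -1}, {"delta_pos": [0, 0, 0], "turn": 0.75, "hand": -1}, {"delta_pos": [0, 0, 0], "turn": 0.75, "hand": -1}]'

```text
time: 5.2
position: [0.4645, -0.1939, 0.2956]
orientation: [0.0, 0.989, -0.146, 0.001]
contact_force: [0.5, 0.3, -1.8]
grip_width: 0.0452
```

```bash
sed -i "s/'s':(.607,.180,-16.6)/'s':(.6145,.1785,-16.6)/;s/'c':(.6255,-.2075/'c':(.6265,-.2075/" h.py; python3 - <<'E'
from h import *
plan(loc('s',-.154),.24,-16.6)
E
```

```text
t5.20 hd -16.83 pos [ 0.4645 -0.1939  0.2956] F [ 0.5  0.3 -1.8] w 0.0452
turn -0.029  shift [-2.332 -7.995  0.032]
```

step_arm --moves '[{"delta_pos": [-0.1, -0.33, 0], "turn": 0, "hand": -1}, {"delta_pos": [-0.194, -0.666, 0], "turn": 0, "hand": -1}, {"delta_pos": [-0.194, -0.666, 0], "turn": 0, "hand": -1}, {"delta_pos": [-0.194, -0.666, 0], "turn": 0, "hand": -1}, {"delta_pos": [-0.194, -0.666, 0], "turn": 0, "hand": -1}, {"delta_pos": [-0.194, -0.666, 0], "turn": 0, "hand": -1}, {"delta_pos": [-0.194, -0.666, 0], "turn": 0, "hand": -1}, {"delta_pos": [-0.194, -0.666, 0], "turn": 0, "hand": -1}, {"delta_pos": [-0.194, -0.666, 0], "turn": 0, "hand": -1}, {"delta_pos": [-0.194, -0.666, 0], "turn": 0, "hand": -1}]'

```text
time: 6.2
position: [0.4649, 0.1382, 0.2944]
orientation: [-0.0, 0.99, -0.143, -0.0]
contact_force: [1.2, -0.1, -1.9]
grip_width: 0.0452
```

step_arm --moves '[{"delta_pos": [-0.194, -0.666, 0], "turn": 0, "hand": -1}, {"delta_pos": [-0.194, -0.666, 0], "turn": 0, "hand": -1}, {"delta_pos": [-0.1, -0.33, 0.2], "turn": -0.03, "hand": -1}, {"delta_pos": [0, 0, 0.4], "turn": 0, "hand": -1}, {"delta_pos": [0, 0, 0.276], "turn": 0, "hand": -1}, {"delta_pos": [0, 0, 0], "turn": 0, "hand": -1}, {"delta_pos": [0, 0, 0], "turn": 0, "hand": -1}]'

```text
time: 6.9
position: [0.4656, 0.2224, 0.2505]
orientation: [0.0, 0.99, -0.142, -0.0]
contact_force: [0.6, 0.4, -1.3]
grip_width: 0.0455
```

```bash
python3 - <<'E'
from h import *
plan(loc('s',-.154),.197,-16.6)
p,d=ctrl.get_image('scene');np.savez('scene4.npz',p=p,d=d)
p2,d2=ctrl.get_image('top');np.savez('top4.npz',p=p2,d=d2)
a=p[110:190,290:390,::-1];b=p2[170:250,225:325,::-1]
cv2.imwrite('pics/s4.png',np.hstack([cv2.resize(i,(400,320),interpolation=cv2.INTER_CUBIC) for i in(a,b)]))
s=ctrl.get_state();P=np.array(s['position'])
an=np.radians(-16.6);M=np.array([[np.cos(an),-np.sin(an)],[np.sin(an),np.cos(an)]])
W=cloud('scene',d);z=W[...,2];q=p.astype(int)
L=(W[...,:2]-P[:2])@M
m=(abs(L[...,0])<.02)&(abs(L[...,1])<.03)&(z>.14)&(z<.235)&(q.min(2)>90)&(q.max(2)-q.min(2)<30)
h=np.c_[L[m],z[m]];print(m.sum(),np.percentile(h,[2,50,98],axis=0).round(4).tolist())
m=(L[...,0]>.025)&(L[...,0]<.15)&(abs(L[...,1])<.03)&(z>.17)&(z<.22)
for k in np.arange(.02,.15,.008):
    r=m&(L[...,0]>=k)&(L[...,0]<k+.008)
    if r.sum():print('%.3f'%k,r.sum(),'y %.4f %.4f'%(L[r][:,1].min(),L[r][:,1].max()),'z %.3f'%z[r].max(),int(q[r].mean()))
E
```

```text
t6.90 hd -16.33 pos [0.4656 0.2224 0.2505] F [ 0.6  0.4 -1.3] w 0.0455
turn 0.033  shift [ 0.024 -0.01  -0.011]
139 [[-0.0027, -0.0285, 0.1471], [0.005, 0.0026, 0.1914], [0.0124, 0.0278, 0.2219]]
0.036 1 y 0.0024 0.0024 z 0.206 124
0.044 13 y -0.0039 0.0067 z 0.208 119
0.052 8 y -0.0025 0.0033 z 0.206 126
0.060 7 y -0.0035 0.0046 z 0.195 114
0.068 7 y -0.0038 0.0025 z 0.195 113
0.076 5 y -0.0011 0.0043 z 0.195 114
0.084 9 y -0.0059 0.0049 z 0.197 118
0.092 6 y -0.0021 0.0045 z 0.195 116
0.100 2 y -0.0043 -0.0008 z 0.195 105
0.108 10 y -0.0148 -0.0006 z 0.209 43
0.116 27 y -0.0171 0.0117 z 0.209 41
0.124 53 y -0.0172 0.0204 z 0.210 54
0.132 7 y -0.0011 0.0052 z 0.195 114
0.140 7 y -0.0034 0.0027 z 0.196 118
```

View pics/s4.png

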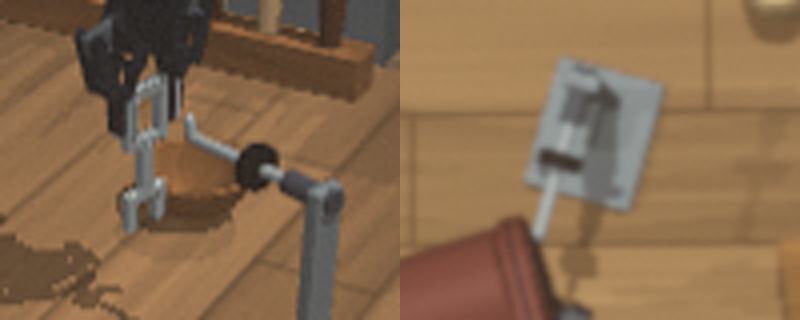

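step_arm --moves '[{"delta_pos": [0.2, 0, 0], "turn": 0.03, "hand": -1}, {"delta_pos": [0.2, 0, 0], "turn": 0, "hand": -1}, {"delta_pos": [0.2, 0, 0], "turn": 0, "hand": -1}, {"delta_pos": [0.2, 0, 0], "turn": 0, "hand": -1}, {"delta_pos": [0.2, 0, 0], "turn": 0, "hand": -1}, {"delta_pos": [0.2, 0, 0], "turn": 0, "hand": -1}, {"delta_pos": [0.2, 0, 0], "turn": 0, "hand": -1}, {"delta_pos": [0.2, 0, 0], "turn": 0, "hand": -1}, {"delta_pos": [0, 0, 0], "turn": 0, "hand": -1}, {"delta_pos": [0, 0, 0], "turn": 0, "hand": -1}]'

```text
time: 8.0
position: [0.5426, 0.1996, 0.2504]
orientation: [0.0, 0.99, -0.144, -0.0]
contact_force: [-1.2, -0.3, -1.7]
grip_width: 0.0447
```

step_arm --moves '[{"delta_pos": [0, 0, 0.1], "turn": 0, "hand": -1}, {"delta_pos": [0, 0, 0.1], "turn": 0, "hand": -1}, {"delta_pos": [0, 0, 0.1], "turn": 0, "hand": -1}, {"delta_pos": [0, 0, 0], "turn": 0, "hand": -1}, {"delta_pos": [0, 0, 0], "turn": 0, "hand": -1}]'

```text
time: 8.5
position: [0.5422, 0.1998, 0.2357]
orientation: [0.0, 0.99, -0.144, -0.0]
contact_force: [-2.3, -0.3, 2.1]
grip_width: 0.0451
```

step_arm --moves '[{"delta_pos": [0, 0, -0.05], "turn": 0, "hand": -1}, {"delta_pos": [0.05, 0, 0], "turn": 0, "hand": -1}, {"delta_pos": [0.05, 0, 0], "turn": 0, "hand": -1}, {"delta_pos": [0.05, 0, 0], "turn": 0, "hand": -1}, {"delta_pos": [0.05, 0, 0], "turn": 0, "hand": -1}, {"delta_pos": [0.05, 0, 0], "turn": 0, "hand": -1}, {"delta_pos": [0.04, 0, 0], "turn": 0, "hand": -1}, {"delta_pos": [0.04, 0, 0], "turn": 0, "hand": -1}, {"delta_pos": [0.04, 0, 0], "turn": 0, "hand": -1}, {"delta_pos": [0.04, 0, 0], "turn": 0, "hand": -1}]'

```text
time: 9.5
position: [0.5623, 0.1937, 0.2381]
orientation: [0.0, 0.99, -0.144, -0.0]
contact_force: [0.1, -0.1, -2.1]
grip_width: 0.045
```

step_arm --moves '[{"delta_pos": [0.03, 0, 0], "turn": 0, "hand": -1}, {"delta_pos": [0.03, 0, 0], "turn": 0, "hand": -1}, {"delta_pos": [0.03, 0, 0], "turn": 0, "hand": -1}, {"delta_pos": [0.03, 0, 0], "turn": 0, "hand": -1}]'

```text
time: 9.9
position: [0.568, 0.1921, 0.2381]
orientation: [-0.0, 0.99, -0.144, -0.0]
contact_force: [-3.1, 1.4, -1.0]
grip_width: 0.045
```

step_arm --moves '[{"delta_pos": [0.03, 0, 0], "turn": 0, "hand": -1}, {"delta_pos": [0.03, 0, 0], "turn": 0, "hand": -1}, {"delta_pos": [0.03, 0, 0], "turn": 0, "hand": -1}, {"delta_pos": [0.03, 0, 0], "turn": 0, "hand": -1}, {"delta_pos": [0, 0, 0], "turn": 0, "hand": -1}]'

```text
time: 10.4
position: [0.5738, 0.1904, 0.2381]
orientation: [-0.0, 0.99, -0.144, -0.0]
contact_force: [-3.0, 1.3, -0.3]
grip_width: 0.0453
```

step_arm --moves '[{"delta_pos": [0.03, 0, 0], "turn": 0, "hand": -1}, {"delta_pos": [0.03, 0, 0], "turn": 0, "hand": -1}, {"delta_pos": [0.02, 0, 0], "turn": 0, "hand": -1}]'

```text
time: 10.7
position: [0.5776, 0.1892, 0.238]
orientation: [-0.0, 0.99, -0.144, -0.0]
contact_force: [-4.8, 1.7, -0.2]
grip_width: 0.0449
```

step_arm --moves '[{"delta_pos": [0.02, 0, 0], "turn": 0, "hand": -1}, {"delta_pos": [0.02, 0, 0], "turn": 0, "hand": -1}, {"delta_pos": [0.02, 0, 0], "turn": 0, "hand": -1}]'

```text
time: 11.0
position: [0.5805, 0.1884, 0.2381]
orientation: [-0.0, 0.99, -0.144, -0.0]
contact_force: [-3.3, 1.3, -0.6]
grip_width: 0.0454
```

step_arm --moves '[{"delta_pos": [0.02, 0, 0], "turn": 0, "hand": -1}, {"delta_pos": [0.02, 0, 0], "turn": 0, "hand": -1}, {"delta_pos": [0.02, 0, 0], "turn": 0, "hand": -1}]'

```text
time: 11.3
position: [0.5833, 0.1875, 0.2381]
orientation: [-0.0, 0.99, -0.144, -0.0]
contact_force: [-3.4, 1.8, 0.2]
grip_width: 0.045
```

step_arm --moves '[{"delta_pos": [0.02, 0, 0], "turn": 0, "hand": -1}, {"delta_pos": [0.02, 0, 0], "turn": 0, "hand": -1}, {"delta_pos": [0.02, 0, 0], "turn": 0, "hand": -1}]'

```text
time: 11.6
position: [0.5862, 0.1867, 0.2381]
orientation: [-0.0, 0.99, -0.144, -0.0]
contact_force: [-3.3, 1.8, -0.7]
grip_width: 0.0453
```

step_arm --moves '[{"delta_pos": [0.02, 0, 0], "turn": 0, "hand": -1}, {"delta_pos": [0.02, 0, 0], "turn": 0, "hand": -1}]'

```text
time: 11.8
position: [0.5881, 0.1861, 0.238]
orientation: [-0.0, 0.99, -0.144, -0.0]
contact_force: [-3.5, 2.5, 0.2]
grip_width: 0.0455
```

step_arm --moves '[{"delta_pos": [0.02, 0, 0], "turn": 0, "hand": -1}, {"delta_pos": [0.02, 0, 0], "turn": 0, "hand": -1}]'

```text
time: 12.0
position: [0.59, 0.1855, 0.238]
orientation: [-0.0, 0.99, -0.144, -0.0]
contact_force: [-3.9, 3.5, -0.8]
grip_width: 0.0452
```

step_arm --moves '[{"delta_pos": [0.02, 0, 0], "turn": 0, "hand": -1}, {"delta_pos": [0, 0, 0], "turn": 0, "hand": -1}]'

```text
time: 12.2
position: [0.5911, 0.1852, 0.2381]
orientation: [-0.0, 0.99, -0.144, 0.0]
contact_force: [-1.7, 2.4, -1.3]
grip_width: 0.0449
```

step_arm --moves '[{"delta_pos": [0.02, 0, 0], "turn": 0, "hand": -1}, {"delta_pos": [0, 0, 0], "turn": 0, "hand": -1}]'

```text
time: 12.4
position: [0.5913, 0.1851, 0.2381]
orientation: [-0.0, 0.99, -0.144, -0.001]
contact_force: [-6.3, 1.9, 0.1]
grip_width: 0.0454
```

step_arm --moves '[{"delta_pos": [0.015, 0, 0], "turn": 0, "hand": -1}, {"delta_pos": [0, 0, 0], "turn": 0, "hand": -1}]'

```text
time: 12.6
position: [0.5914, 0.1852, 0.238]
orientation: [0.0, 0.99, -0.144, -0.002]
contact_force: [-8.9, 3.2, 2.3]
grip_width: 0.0451
```

step_arm --moves '[{"delta_pos": [0.015, 0, 0], "turn": 0, "hand": -1}, {"delta_pos": [0, 0, 0], "turn": 0, "hand": -1}]'

```text
time: 12.8
position: [0.5916, 0.1851, 0.238]
orientation: [0.0, 0.99, -0.144, -0.002]
contact_force: [-12.2, 2.6, 4.6]
grip_width: 0.0453
```

step_arm --moves '[{"delta_pos": [-0.05, 0, 0], "turn": 0, "hand": -1}, {"delta_pos": [-0.06, 0, 0.02], "turn": 0, "hand": -1}, {"delta_pos": [0, 0, 0.02], "turn": 0, "hand": -1}, {"delta_pos": [0, 0, 0], "turn": 0, "hand": -0.2}, {"delta_pos": [0, 0, 0], "turn": 0, "hand": 0.2}, {"delta_pos": [0, 0, 0], "turn": 0, "hand": 0.5}, {"delta_pos": [0, 0, 0], "turn": 0, "hand": 1}, {"delta_pos": [0, 0, 0], "turn": 0, "hand": 1}, {"delta_pos": [0, 0, 0], "turn": 0, "hand": 1}, {"delta_pos": [0, 0, 0], "turn": 0, "hand": 1}]'

```text
time: 13.8
position: [0.5881, 0.1861, 0.2361]
orientation: [-0.0, 0.99, -0.144, 0.0]
contact_force: [0.2, -0.2, 0.8]
grip_width: 0.0852
```

step_arm --moves '[{"delta_pos": [0, 0, -0.25], "turn": 0, "hand": 1}, {"delta_pos": [0, 0, -0.35], "turn": 0, "hand": 1}, {"delta_pos": [0, 0, -0.4], "turn": 0, "hand": 1}, {"delta_pos": [0, 0, -0.4], "turn": 0, "hand": 1}, {"delta_pos": [0, 0, 0], "turn": -0.75, "hand": 1}, {"delta_pos": [0, 0, 0], "turn": -0.75, "hand": 1}]'

```text
time: 14.4
position: [0.5887, 0.1862, 0.3086]
orientation: [-0.0, 0.999, -0.038, 0.002]
contact_force: [-0.9, -0.5, 0.4]
grip_width: 0.0851
```

```bash
python3 - <<'E'
from h import *
p,d=ctrl.get_image('scene');np.savez('scene5.npz',p=p,d=d)
cv2.imwrite('pics/s5.png',cv2.resize(p[110:310,230:420,::-1],None,fx=3,fy=3,interpolation=cv2.INTER_CUBIC))
plan(loc('c',-.047,.0005),.25,-4.6)
a=np.radians(-4.6);M=np.array([[np.cos(a),-np.sin(a)],[np.sin(a),np.cos(a)]])
for tag in('scene0','scene5'):
    f=np.load(tag+'.npz');W=cloud('scene',f['d']);L=(W[...,:2]-ST['c'][:2])@M;z=W[...,2]
    m=(abs(L[...,1])<.03)&(L[...,0]>-.1)&(L[...,0]<.015)&(z>.202)&(z<.214)
    x=np.sort(L[m][:,0])
    for g in np.split(x,np.nonzero(np.diff(x)>.008)[0]+1):print(tag,len(g),g.min().round(4),g.mean().round(4),g.max().round(4))
E
```

```text
t14.45 hd -4.06 pos [0.5884 0.1862 0.3079] F [ 0.7  0.1 -0.4] w 0.0855
turn 0.067  shift [0.45  7.777 0.079]
scene0 78 -0.0828 -0.0755 -0.0703
scene0 76 -0.0504 -0.044 -0.0394
scene0 75 -0.0214 -0.0138 -0.0095
scene5 74 -0.0515 -0.0441 -0.0391
scene5 76 -0.0207 -0.0141 -0.0095
```

View pics/s5.png

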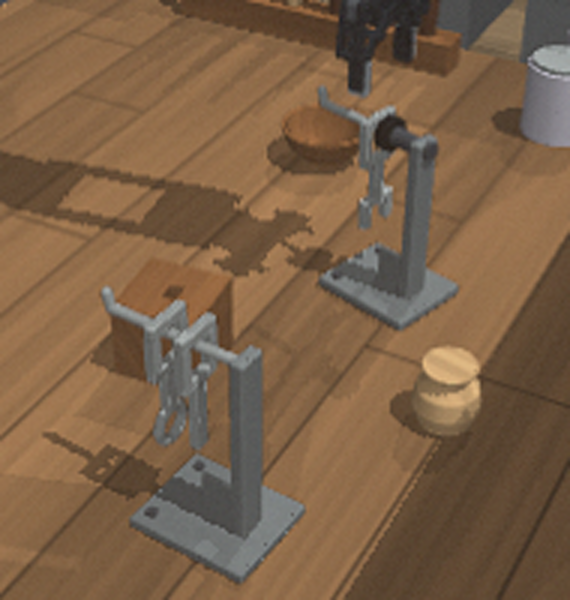

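step_arm --moves '[{"delta_pos": [0, 0, 0], "turn": 0.067, "hand": 1}, {"delta_pos": [0.03, 0.4, 0], "turn": 0, "hand": 1}, {"delta_pos": [0.05, 0.74, 0], "turn": 0, "hand": 1}, {"delta_pos": [0.05, 0.74, 0], "turn": 0, "hand": 1}, {"delta_pos": [0.05, 0.74, 0], "turn": 0, "hand": 1}, {"delta_pos": [0.05, 0.74, 0], "turn": 0, "hand": 1}, {"delta_pos": [0.05, 0.74, 0], "turn": 0, "hand": 1}, {"delta_pos": [0.05, 0.74, 0], "turn": 0, "hand": 1}, {"delta_pos": [0.05, 0.74, 0], "turn": 0, "hand": 1}, {"delta_pos": [0.05, 0.74, 0], "turn": 0, "hand": 1}]'

```text
time: 15.45
position: [0.581, -0.1321, 0.3065]
orientation: [0.0, 0.999, -0.046, 0.0]
contact_force: [0.7, -0.2, -0.2]
grip_width: 0.0855
```

step_arm --moves '[{"delta_pos": [0.05, 0.74, 0], "turn": 0, "hand": 1}, {"delta_pos": [0.05, 0.717, 0], "turn": 0, "hand": 1}, {"delta_pos": [0, 0, 0], "turn": 0, "hand": 1}, {"delta_pos": [0, 0, 0], "turn": 0, "hand": 1}]'

```text
time: 15.85
position: [0.5795, -0.2042, 0.306]
orientation: [-0.0, 0.999, -0.047, -0.0]
contact_force: [0.3, 0.5, 0.3]
grip_width: 0.0855
```

```bash
python3 - <<'E'
from h import *
plan(loc('c',-.043,.0005),.1785,-4.6)
E
```

```text
t15.85 hd -5.37 pos [ 0.5795 -0.2042  0.306 ] F [0.3 0.5 0.3] w 0.0855
turn -0.096  shift [ 0.083 -0.02   1.471]
```

step_arm --moves '[{"delta_pos": [0.083, -0.02, 0.1], "turn": -0.096, "hand": 1}, {"delta_pos": [0, 0, 0.3], "turn": 0, "hand": 1}, {"delta_pos": [0, 0, 0.35], "turn": 0, "hand": 1}, {"delta_pos": [0, 0, 0.35], "turn": 0, "hand": 1}, {"delta_pos": [0, 0, 0.34], "turn": 0, "hand": 1}, {"delta_pos": [0, 0, 0], "turn": 0, "hand": 0.4}, {"delta_pos": [0, 0, 0], "turn": 0, "hand": 0.2}, {"delta_pos": [0, 0, 0], "turn": 0, "hand": 0}, {"delta_pos": [0, 0, 0], "turn": 0, "hand": -0.5}, {"delta_pos": [0, 0, 0], "turn": 0, "hand": -1}]'

```text
time: 16.85
position: [0.5845, -0.203, 0.2352]
orientation: [0.0, 0.999, -0.038, 0.001]
contact_force: [0.8, 0.3, 1.1]
grip_width: 0.0451
```

step_arm --moves '[{"delta_pos": [0, 0, 0], "turn": 0, "hand": -1}, {"delta_pos": [0, 0, 0], "turn": 0, "hand": -1}, {"delta_pos": [0, 0, 0], "turn": 0, "hand": -1}]'

```text
time: 17.15
position: [0.5845, -0.203, 0.2351]
orientation: [0.0, 0.999, -0.038, 0.001]
contact_force: [2.4, 0.9, 4.7]
grip_width: 0.0455
```

step_arm --moves '[{"delta_pos": [0, 0, -0.15], "turn": 0, "hand": -1}, {"delta_pos": [0, 0, -0.15], "turn": 0, "hand": -1}, {"delta_pos": [0, 0, -0.1], "turn": 0, "hand": -1}, {"delta_pos": [0, 0, 0], "turn": 0, "hand": -1}, {"delta_pos": [0, 0, 0], "turn": 0, "hand": -1}]'

```text
time: 17.65
position: [0.5838, -0.203, 0.254]
orientation: [0.0, 0.999, -0.038, -0.0]
contact_force: [0.4, 0.2, -3.4]
grip_width: 0.0451
```

step_arm --moves '[{"delta_pos": [-0.2, 0, 0], "turn": 0, "hand": -1}, {"delta_pos": [-0.25, 0, 0], "turn": 0, "hand": -1}, {"delta_pos": [-0.25, 0, 0], "turn": 0, "hand": -1}, {"delta_pos": [-0.25, 0, 0], "turn": 0, "hand": -1}, {"delta_pos": [-0.25, 0, 0], "turn": 0, "hand": -1}, {"delta_pos": [-0.25, 0, 0], "turn": 0, "hand": -1}, {"delta_pos": [-0.25, 0, 0], "turn": 0, "hand": -1}, {"delta_pos": [-0.25, 0, 0], "turn": 0, "hand": -1}, {"delta_pos": [-0.25, 0, 0], "turn": 0, "hand": -1}, {"delta_pos": [-0.2, 0, 0], "turn": 0, "hand": -1}]'

```text
time: 18.65
position: [0.463, -0.1936, 0.2539]
orientation: [-0.0, 0.999, -0.038, -0.0]
contact_force: [0.1, -0.7, -3.0]
grip_width: 0.045
```

step_arm --moves '[{"delta_pos": [0, 0, -0.4], "turn": 0, "hand": -1}, {"delta_pos": [0, 0, -0.45], "turn": 0, "hand": -1}, {"delta_pos": [0, 0, 0], "turn": 0.75, "hand": -1}, {"delta_pos": [0, 0, 0], "turn": 0.75, "hand": -1}, {"delta_pos": [0, 0, 0], "turn": 0, "hand": -1}]'

```text
time: 19.15
position: [0.4639, -0.1938, 0.2968]
orientation: [0.0, 0.99, -0.143, 0.0]
contact_force: [-0.2, 0.1, -2.6]
grip_width: 0.045
```

```bash
python3 - <<'E'
from h import *
p,d=ctrl.get_image('scene');np.savez('scene6.npz',p=p,d=d)
s=ctrl.get_state();P=np.array(s['position']);h=heading(s);a=np.radians(h);M=np.array([[np.cos(a),-np.sin(a)],[np.sin(a),np.cos(a)]])
W=cloud('scene',d);q=p.astype(int);L=(W[...,:2]-P[:2])@M;z=W[...,2]
m=(abs(L[...,0])<.02)&(abs(L[...,1])<.03)&(z>.18)&(z<.28)&(q.min(2)>90)&(q.max(2)-q.min(2)<30)
hh=np.c_[L[m],z[m]];print(m.sum(),np.percentile(hh,[2,50,98],axis=0).round(4).tolist())
# residual: key and fork
f=[('c',-.04,.02),('s',-.1,-.015)]
for nm,x0,x1 in f:
    o=ST[nm];a=np.radians(o[2]);M=np.array([[np.cos(a),-np.sin(a)],[np.sin(a),np.cos(a)]])
    L=(W[...,:2]-o[:2])@M;m=(abs(L[...,1])<.03)&(L[...,0]>x0)&(L[...,0]<x1)&(z>.2025)&(z<.214)&(q.min(2)>85);print(nm,m.sum(),L[m].min(0).round(4),L[m].mean(0).round(4),L[m].max(0).round(4))
plan(loc('s',-.154),.24,-16.6)
E
```

```text
274 [[-0.0053, -0.028, 0.1834], [0.0008, 0.0023, 0.2345], [0.012, 0.0281, 0.2705]]
c 71 [-0.0196 -0.025 ] [-0.0139 -0.0026] [-0.0094  0.0208]
s 30 [-0.0305 -0.0241] [-0.0244 -0.0024] [-0.0188  0.0198]
t19.20 hd -16.24 pos [ 0.4639 -0.1938  0.2966] F [ 0.4 -0.1 -3.1] w 0.0453
turn 0.045  shift [-2.321 -7.996  0.051]
```

step_arm --moves '[{"delta_pos": [-0.1, -0.33, 0], "turn": 0.045, "hand": -1}, {"delta_pos": [-0.194, -0.666, 0], "turn": 0, "hand": -1}, {"delta_pos": [-0.194, -0.666, 0], "turn": 0, "hand": -1}, {"delta_pos": [-0.194, -0.666, 0], "turn": 0, "hand": -1}, {"delta_pos": [-0.194, -0.666, 0], "turn": 0, "hand": -1}, {"delta_pos": [-0.194, -0.666, 0], "turn": 0, "hand": -1}, {"delta_pos": [-0.194, -0.666, 0], "turn": 0, "hand": -1}, {"delta_pos": [-0.194, -0.666, 0], "turn": 0, "hand": -1}, {"delta_pos": [-0.194, -0.666, 0], "turn": 0, "hand": -1}, {"delta_pos": [-0.194, -0.666, 0], "turn": 0, "hand": -1}]'

```text
time: 20.2
position: [0.4663, 0.1369, 0.2965]
orientation: [0.0, 0.99, -0.144, 0.0]
contact_force: [0.9, -0.2, -3.3]
grip_width: 0.0452
```

step_arm --moves '[{"delta_pos": [-0.194, -0.666, 0], "turn": 0, "hand": -1}, {"delta_pos": [-0.194, -0.666, 0], "turn": 0, "hand": -1}, {"delta_pos": [-0.1, -0.33, 0.2], "turn": 0, "hand": -1}, {"delta_pos": [0, 0, 0.4], "turn": 0, "hand": -1}, {"delta_pos": [0, 0, 0.25], "turn": 0, "hand": -1}, {"delta_pos": [0, 0, 0], "turn": 0, "hand": -1}, {"delta_pos": [0, 0, 0], "turn": 0, "hand": -1}]'

```text
time: 20.9
position: [0.4672, 0.2217, 0.254]
orientation: [0.0, 0.989, -0.145, -0.0]
contact_force: [0.4, 0.4, -2.6]
grip_width: 0.0453
```

```bash
python3 - <<'E'
from h import *
plan(loc('s',-.0595),.1995,-16.6)
E
```

```text
t20.90 hd -16.71 pos [0.4672 0.2217 0.254 ] F [ 0.4  0.4 -2.6] w 0.0453
turn -0.014  shift [ 1.879 -0.014  0.01 ]
```

step_arm --moves '[{"delta_pos": [0.15, -0.02, 0], "turn": 0, "hand": -1}, {"delta_pos": [0.22, 0, 0], "turn": 0, "hand": -1}, {"delta_pos": [0.22, 0, 0], "turn": 0, "hand": -1}, {"delta_pos": [0.22, 0, 0], "turn": 0, "hand": -1}, {"delta_pos": [0.22, 0, 0], "turn": 0, "hand": -1}, {"delta_pos": [0.22, 0, 0], "turn": 0, "hand": -1}, {"delta_pos": [0.22, 0, 0], "turn": 0, "hand": -1}, {"delta_pos": [0.22, 0, 0], "turn": 0, "hand": -1}, {"delta_pos": [0.19, 0, 0], "turn": 0, "hand": -1}, {"delta_pos": [0, 0, 0], "turn": 0, "hand": -1}]'

```text
time: 21.9
position: [0.5588, 0.1956, 0.2541]
orientation: [0.0, 0.989, -0.146, 0.0]
contact_force: [-1.0, 0.1, -3.1]
grip_width: 0.0452
```

step_arm --moves '[{"delta_pos": [0, 0, 0.1], "turn": 0, "hand": -1}, {"delta_pos": [0, 0, 0.1], "turn": 0, "hand": -1}, {"delta_pos": [0, 0, 0.1], "turn": 0, "hand": -1}, {"delta_pos": [0, 0, 0.07], "turn": 0, "hand": -1}, {"delta_pos": [0, 0, 0], "turn": 0, "hand": -1}]'

```text
time: 22.4
position: [0.5573, 0.1962, 0.2355]
orientation: [0.0, 0.989, -0.145, -0.0]
contact_force: [0.1, 0.0, -3.4]
grip_width: 0.045
```

step_arm --moves '[{"delta_pos": [0, 0, 0.02], "turn": 0, "hand": -1}, {"delta_pos": [0, 0, 0.01], "turn": 0, "hand": -1}, {"delta_pos": [0, 0, 0], "turn": 0, "hand": -0.2}, {"delta_pos": [0, 0, 0], "turn": 0, "hand": 0.2}, {"delta_pos": [0, 0, 0], "turn": 0, "hand": 0.5}, {"delta_pos": [0, 0, 0], "turn": 0, "hand": 1}, {"delta_pos": [0, 0, 0], "turn": 0, "hand": 1}, {"delta_pos": [0, 0, 0], "turn": 0, "hand": 1}, {"delta_pos": [0, 0, 0], "turn": 0, "hand": 1}, {"delta_pos": [0, 0, -0.2], "turn": 0, "hand": 1}]'

```text
time: 23.4
position: [0.5567, 0.1959, 0.2428]
orientation: [0.001, 0.989, -0.145, -0.001]
contact_force: [-1.0, 0.2, -0.4]
grip_width: 0.0853
```

step_arm --moves '[{"delta_pos": [0, 0, -0.4], "turn": 0, "hand": 1}, {"delta_pos": [0, 0, -0.4], "turn": 0, "hand": 1}, {"delta_pos": [0, 0, -0.4], "turn": 0, "hand": 1}, {"delta_pos": [0, 0, 0], "turn": -0.75, "hand": 1}, {"delta_pos": [0, 0, 0], "turn": -0.75, "hand": 1}, {"delta_pos": [0, 0, 0], "turn": 0, "hand": 1}]'

```text
time: 24.0
position: [0.5578, 0.1961, 0.3052]
orientation: [-0.0, 0.999, -0.041, 0.001]
contact_force: [-0.0, 0.1, 0.8]
grip_width: 0.0854
```

```bash
python3 - <<'E'
from h import *
p,d=ctrl.get_image('scene');np.savez('scene7.npz',p=p,d=d)
cv2.imwrite('pics/s7.png',cv2.resize(p[110:310,230:420,::-1],None,fx=3,fy=3,interpolation=cv2.INTER_CUBIC))
W=cloud('scene',d);z=W[...,2];q=p.astype(int)
for nm,x0,x1 in[('c',-.04,.02),('s',-.1,-.0)]:
    o=ST[nm];a=np.radians(o[2]);M=np.array([[np.cos(a),-np.sin(a)],[np.sin(a),np.cos(a)]])
    L=(W[...,:2]-o[:2])@M;m=(abs(L[...,1])<.03)&(L[...,0]>x0)&(L[...,0]<x1)&(z>.2025)&(z<.214)
    x=np.sort(L[m][:,0])
    for g in np.split(x,np.nonzero(np.diff(x)>.005)[0]+1):print(nm,len(g),g.min().round(4),g.mean().round(4),g.max().round(4))
    k=m&(q.max(2)<75);print('dark',k.sum(),L[k][:,0].min() if k.any() else 0)
plan(loc('c',-.0145,.0005),.25,-4.6)
E
```

```text
c 74 -0.021 -0.0141 -0.0085
dark 0 0
s 33 -0.0679 -0.0598 -0.054
s 57 -0.0293 -0.0175 -0.0016
dark 25 -0.02138026489038619
t24.05 hd -4.85 pos [0.5577 0.1961 0.3048] F [-0.8 -0.9  0.1] w 0.0855
turn -0.031  shift [1.729 7.926 0.016]
```

View pics/s7.png

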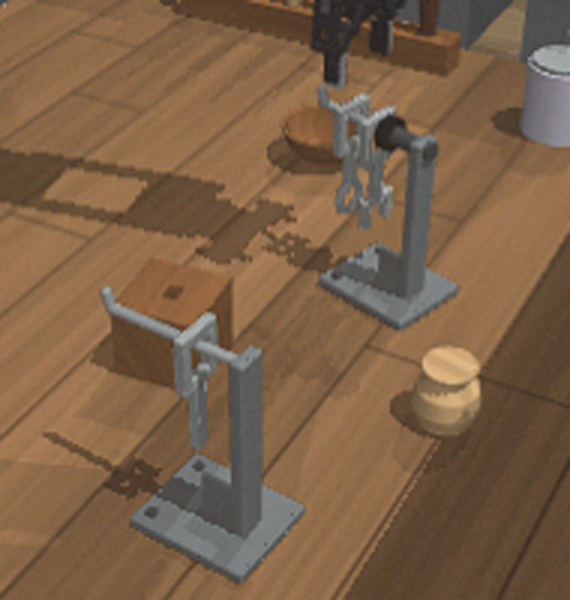

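step_arm --moves '[{"delta_pos": [0.09, 0.4, 0], "turn": -0.03, "hand": 1}, {"delta_pos": [0.17, 0.74, 0], "turn": 0, "hand": 1}, {"delta_pos": [0.17, 0.74, 0], "turn": 0, "hand": 1}, {"delta_pos": [0.17, 0.74, 0], "turn": 0, "hand": 1}, {"delta_pos": [0.17, 0.74, 0], "turn": 0, "hand": 1}, {"delta_pos": [0.17, 0.74, 0], "turn": 0, "hand": 1}, {"delta_pos": [0.17, 0.74, 0], "turn": 0, "hand": 1}, {"delta_pos": [0.17, 0.74, 0], "turn": 0, "hand": 1}, {"delta_pos": [0.17, 0.74, 0], "turn": 0, "hand": 1}, {"delta_pos": [0.17, 0.74, 0], "turn": 0, "hand": 1}]'

```text
time: 25.05
position: [0.6107, -0.1638, 0.3043]
orientation: [-0.0, 0.999, -0.041, 0.0]
contact_force: [0.3, 1.1, 0.1]
grip_width: 0.0854
```

step_arm --moves '[{"delta_pos": [0.16, 0.74, 0], "turn": 0, "hand": 1}, {"delta_pos": [0, 0.126, 0], "turn": 0, "hand": 1}, {"delta_pos": [0, 0, 0], "turn": 0, "hand": 1}, {"delta_pos": [0, 0, 0], "turn": 0, "hand": 1}]'

```text
time: 25.45
position: [0.6152, -0.2051, 0.304]
orientation: [-0.0, 0.999, -0.04, -0.0]
contact_force: [-0.6, -0.2, -0.3]
grip_width: 0.0854
```

```bash
python3 - <<'E'
from h import *
plan(loc('c',-.012,.0005),.1795,-4.6)
E
```

```text
t25.45 hd -4.54 pos [ 0.6152 -0.2051  0.304 ] F [-0.6 -0.2 -0.3] w 0.0854
turn 0.008  shift [-0.01   0.019  1.41 ]
```

step_arm --moves '[{"delta_pos": [0, 0, 0.1], "turn": 0, "hand": 1}, {"delta_pos": [0, 0, 0.3], "turn": 0, "hand": 1}, {"delta_pos": [0, 0, 0.35], "turn": 0, "hand": 1}, {"delta_pos": [0, 0, 0.35], "turn": 0, "hand": 1}, {"delta_pos": [0, 0, 0.3], "turn": 0, "hand": 1}, {"delta_pos": [0, 0, 0], "turn": 0, "hand": 0.4}, {"delta_pos": [0, 0, 0], "turn": 0, "hand": 0.2}, {"delta_pos": [0, 0, 0], "turn": 0, "hand": 0}, {"delta_pos": [0, 0, 0], "turn": 0, "hand": -0.5}, {"delta_pos": [0, 0, 0], "turn": 0, "hand": -1}]'

```text
time: 26.45
position: [0.6159, -0.2062, 0.2354]
orientation: [0.0, 0.999, -0.039, 0.001]
contact_force: [0.8, 0.1, 1.8]
grip_width: 0.0451
```

step_arm --moves '[{"delta_pos": [0, 0, 0], "turn": 0, "hand": -1}, {"delta_pos": [0, 0, 0], "turn": 0, "hand": -1}, {"delta_pos": [0, 0, 0], "turn": 0, "hand": -1}]'

```text
time: 26.75
position: [0.6158, -0.2062, 0.2352]
orientation: [0.0, 0.999, -0.039, 0.001]
contact_force: [1.2, 0.1, 5.4]
grip_width: 0.0447
```

step_arm --moves '[{"delta_pos": [0, 0, -0.15], "turn": 0, "hand": -1}, {"delta_pos": [0, 0, -0.15], "turn": 0, "hand": -1}, {"delta_pos": [0, 0, -0.1], "turn": 0, "hand": -1}, {"delta_pos": [0, 0, 0], "turn": 0, "hand": -1}, {"delta_pos": [0, 0, 0], "turn": 0, "hand": -1}]'

```text
time: 27.25
position: [0.6152, -0.206, 0.254]
orientation: [-0.0, 0.999, -0.039, -0.0]
contact_force: [-1.0, 0.2, -1.8]
grip_width: 0.0453
```

step_arm --moves '[{"delta_pos": [-0.2, 0, 0], "turn": 0, "hand": -1}, {"delta_pos": [-0.3, 0, 0], "turn": 0, "hand": -1}, {"delta_pos": [-0.3, 0, 0], "turn": 0, "hand": -1}, {"delta_pos": [-0.3, 0, 0], "turn": 0, "hand": -1}, {"delta_pos": [-0.3, 0, 0], "turn": 0, "hand": -1}, {"delta_pos": [-0.3, 0, 0], "turn": 0, "hand": -1}, {"delta_pos": [-0.3, 0, 0], "turn": 0, "hand": -1}, {"delta_pos": [-0.3, 0, 0], "turn": 0, "hand": -1}, {"delta_pos": [-0.3, 0, 0], "turn": 0, "hand": -1}, {"delta_pos": [-0.3, 0, 0], "turn": 0, "hand": -1}]'

```text
time: 28.25
position: [0.4692, -0.1943, 0.2536]
orientation: [-0.0, 0.999, -0.039, -0.0]
contact_force: [0.9, 0.4, -1.6]
grip_width: 0.0451
```

step_arm --moves '[{"delta_pos": [-0.1, 0, -0.2], "turn": 0, "hand": -1}, {"delta_pos": [0, 0, -0.3], "turn": 0, "hand": -1}, {"delta_pos": [0, 0, 0], "turn": 0, "hand": -1}, {"delta_pos": [0, 0, 0], "turn": 0, "hand": -1}]'

```text
time: 28.65
position: [0.4666, -0.1947, 0.2805]
orientation: [0.001, 0.999, -0.039, 0.001]
contact_force: [0.2, 0.2, -2.4]
grip_width: 0.045
```

```bash
python3 - <<'E'
from h import *
p,d=ctrl.get_image('scene');np.savez('scene8.npz',p=p,d=d)
s=ctrl.get_state();P=np.array(s['position']);h=heading(s);a=np.radians(h);M=np.array([[np.cos(a),-np.sin(a)],[np.sin(a),np.cos(a)]])
W=cloud('scene',d);q=p.astype(int);L=(W[...,:2]-P[:2])@M;z=W[...,2]
g=(q.min(2)>90)&(q.max(2)-q.min(2)<30)
m=(abs(L[...,0])<.025)&(abs(L[...,1])<.03)&(z>.12)&(z<.28)&g
for a0,b0 in((.12,.15),(.15,.18),(.18,.2),(.2,.22),(.22,.26)):
    r=m&(z>a0)&(z<b0);print(a0,r.sum(),np.percentile(L[r],[3,50,97],axis=0).round(4).tolist() if r.any() else '')
# block edges in scene & slot
g2=(abs(W[...,0]-.473)<.07)&(abs(W[...,1]+.034)<.07)&(abs(z-.085)<.006)
print('blk',g2.sum(),cv2.minAreaRect(W[g2][:,:2].astype(np.float32)))
f0=np.load('scene0.npz');q0=np.load('scene7.npz')['p'].astype(int);W0=cloud('scene',np.load('scene7.npz')['d'])
u,v=pix('scene',[.473,-.034,.085])[0].astype(int);b=q0.sum(2);m=np.zeros((400,640),bool);m[v-7:v+8,u-9:u+10]=1
med=np.median(b[m]);vv,uu=np.nonzero(m);w=np.clip(med-40-b[m],0,None);uv=np.array([(uu*w).sum()/w.sum(),(vv*w).sum()/w.sum()]);print(uv,(w>0).sum(),'slot scene',ray('scene',uv,.085))
print(b[v-7:v+8,u-9:u+10])
m=(abs(W0[...,0]-.473)<.075)&(abs(W0[...,1]+.034)<.075)&(abs(W0[...,2]-.085)<.004);print('blk7',m.sum(),cv2.minAreaRect(W0[m][:,:2].astype(np.float32)))
print(P,h,s['contact_force'])
E
```

```text
0.12 38 [[-0.0084, -0.0065], [-0.0009, -0.0027], [0.0011, 0.007]]
0.15 54 [[-0.0082, -0.0072], [-0.0013, -0.003], [0.0016, 0.0071]]
0.18 39 [[-0.0074, -0.019], [-0.001, -0.0044], [0.0012, 0.0059]]
0.2 71 [[-0.0071, -0.0277], [-0.0008, 0.0083], [0.0113, 0.0229]]
0.22 92 [[-0.0073, -0.0286], [0.0, 0.0132], [0.0128, 0.0277]]
blk 577 ((0.47591808438301086, -0.03558211028575897), (0.09226372838020325, 0.09331734478473663), 5.819757461547852)
[287.15282051 207.17025641] 24 slot scene [[ 0.47708221 -0.03563804  0.085     ]]
[[302 281 294 295 297 298 308 300 305 294 289 289 300 305 313 307 321 319
  332]
 [274 300 307 294 299 303 311 296 304 289 293 294 311 313 317 310 302 307
  308]
 [294 299 297 300 305 301 307 300 300 290 294 311 311 310 302 302 302 308
  300]
 [297 298 304 307 305 301 307 309 290 301 297 312 308 311 299 302 301 303
  307]
 [299 297 308 309 303 306 302 292 301 312 312 311 303 306 297 301 312 301
  298]
 [304 300 309 303 303 302 298 299 321 306 310 308 306 314 300 308 302 308
  311]
 [296 298 305 309 304 306 291 307 325 258 250 257 261 269 283 314 305 310
  305]
 [303 303 313 302 302 302 306 320 267 211 219 216 213 211 286 306 302 309
  313]
 [310 311 318 310 302 303 316 287 217 200 211 212 215 251 312 306 308 307
  310]
 [305 311 307 300 287 309 316 236 207 197 185 206 244 299 311 303 321 311
  330]
 [313 315 307 291 306 314 318 288 278 250 223 235 290 311 307 313 325 317
  326]
 [310 305 308 300 309 315 317 310 304 303 299 289 311 304 314 314 318 323
  323]
 [304 300 308 307 318 316 316 299 302 306 315 318 308 292 315 317 325 318
  322]
 [302 301 314 314 319 313 306 304 301 309 307 309 308 306 308 313 312 322
  337]
 [306 298 309 324 314 305 302 310 306 308 311 299 311 313 313 326 320 331
  318]]
blk7 516 ((0.47560131549835205, -0.03587611764669418), (0.09104275703430176, 0.09194391965866089), 5.714956283569336)
[ 0.46628349 -0.19439611  0.27960562] -4.47203203009552 [-0.04656495 -0.71355026 -2.00585135]
```

```bash
python3 - <<'E'
from h import *
plan((.4797,-.0355),.226,6.0)
E
```

```text
t28.70 hd -4.47 pos [ 0.4663 -0.1944  0.2796] F [-0.  -0.7 -2. ] w 0.0451
turn -1.309  shift [ 0.599 -3.132 -0.008]
```

step_arm --moves '[{"delta_pos": [0, 0, 0], "turn": -0.65, "hand": -1}, {"delta_pos": [0, 0, 0], "turn": -0.66, "hand": -1}, {"delta_pos": [0.12, -0.622, 0], "turn": 0, "hand": -1}, {"delta_pos": [0.12, -0.63, 0], "turn": 0, "hand": -1}, {"delta_pos": [0.12, -0.63, 0], "turn": 0, "hand": -1}, {"delta_pos": [0.12, -0.63, 0], "turn": 0, "hand": -1}, {"delta_pos": [0.12, -0.62, 0.2], "turn": 0, "hand": -1}, {"delta_pos": [0, 0, 0.4], "turn": 0, "hand": -1}, {"delta_pos": [0, 0, 0], "turn": 0, "hand": -1}, {"delta_pos": [0, 0, 0], "turn": 0, "hand": -1}]'

```text
time: 29.7
position: [0.479, -0.0354, 0.2486]
orientation: [-0.0, 0.999, 0.052, -0.001]
contact_force: [1.3, -1.0, -1.0]
grip_width: 0.0452
```

```bash
cat > key.py <<'E'
from h import *
p,d=ctrl.get_image('scene');np.savez('scene9.npz',p=p,d=d)
s=ctrl.get_state();P=np.array(s['position']);h=heading(s);a=np.radians(h);M=np.array([[np.cos(a),-np.sin(a)],[np.sin(a),np.cos(a)]])
W=cloud('scene',d);q=p.astype(int);L=(W[...,:2]-P[:2])@M;z=W[...,2]
g=(q.min(2)>85)&(q.max(2)-q.min(2)<32)
m=(abs(L[...,0])<.025)&(abs(L[...,1])<.03)&(z>.088)&(z<.28)&g
for a0,b0 in((.088,.11),(.11,.13),(.13,.15),(.15,.17),(.2,.25)):
    r=m&(z>a0)&(z<b0);print(a0,r.sum(),np.percentile(L[r],[3,50,97],axis=0).round(4).tolist() if r.any() else '', z[r].min() if r.any() else '')
print('slot top/scene in tool',((np.array([[.4737,-.0359],[.4762,-.0358]])-P[:2])@M).round(4).tolist())
print(s['time'],P.round(4),h,np.round(s['contact_force'],1))
u,v=pix('scene',[P[0],P[1],.12])[0].astype(int)
cv2.imwrite('pics/s9.png',cv2.resize(p[v-40:v+40,u-45:u+45,::-1],None,fx=7,fy=7,interpolation=cv2.INTER_CUBIC));print(u,v)
E
python3 key.py
```

```text
0.088 17 [[-0.0102, -0.0057], [-0.0041, -0.0022], [-0.0003, 0.007]] 0.09611951591340283
0.11 30 [[-0.0091, -0.0086], [-0.0021, -0.0026], [0.0004, 0.0065]] 0.11010657607115105
0.13 26 [[-0.0085, -0.0061], [-0.0016, -0.0034], [0.0003, 0.0086]] 0.13167450409383588
0.15 27 [[-0.0077, -0.0216], [-0.0017, -0.0017], [0.0004, 0.0192]] 0.15016335476061088
0.2 30 [[-0.0053, -0.0291], [0.0006, 0.0133], [0.0123, 0.0277]] 0.20007366709641614
slot top/scene in tool [[-0.0057, 0.0005], [-0.0032, 0.0003]]
29.75 [ 0.4795 -0.0358  0.2494] 5.972267542968731 [-0.6 -0.9 -0.9]
287 197
```

View pics/s9.png

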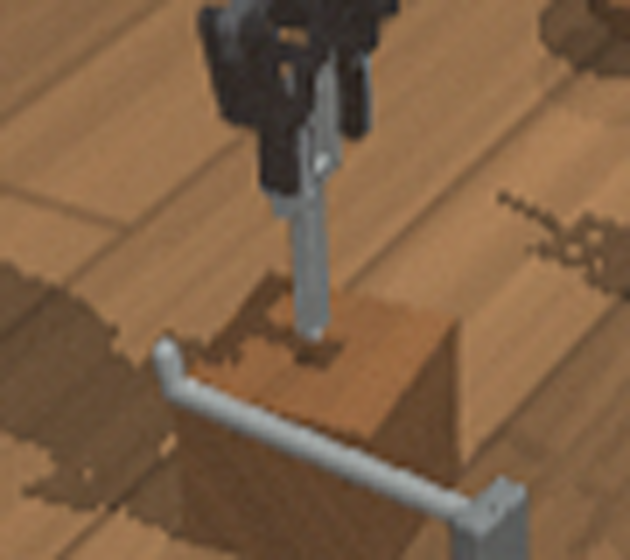

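step_arm --moves '[{"delta_pos": [0.03, 0, 0.08], "turn": 0, "hand": -1}, {"delta_pos": [0, 0, 0.08], "turn": 0, "hand": -1}, {"delta_pos": [0, 0, 0.05], "turn": 0, "hand": -1}, {"delta_pos": [0, 0, 0.05], "turn": 0, "hand": -1}, {"delta_pos": [0, 0, 0.05], "turn": 0, "hand": -1}, {"delta_pos": [0, 0, 0], "turn": 0, "hand": -1}]'

```text
time: 30.35
position: [0.4804, -0.0352, 0.2331]
orientation: [-0.0, 0.999, 0.052, -0.0]
contact_force: [0.1, 0.7, -2.9]
grip_width: 0.045
```

step_arm --moves '[{"delta_pos": [0, 0, 0.06], "turn": 0, "hand": -1}, {"delta_pos": [0, 0, 0.06], "turn": 0, "hand": -1}, {"delta_pos": [0, 0, 0.06], "turn": 0, "hand": -1}, {"delta_pos": [0, 0, 0], "turn": 0, "hand": -1}]'

```text
time: 30.75
position: [0.4803, -0.0351, 0.224]
orientation: [-0.0, 0.999, 0.052, -0.001]
contact_force: [-0.2, -0.0, -1.7]
grip_width: 0.0454
```

step_arm --moves '[{"delta_pos": [0, 0, 0.08], "turn": 0, "hand": -1}, {"delta_pos": [0, 0, 0.08], "turn": 0, "hand": -1}, {"delta_pos": [0, 0, 0.08], "turn": 0, "hand": -1}, {"delta_pos": [0, 0, 0.08], "turn": 0, "hand": -1}, {"delta_pos": [0, 0, 0], "turn": 0, "hand": -1}]'

```text
time: 31.25
position: [0.4802, -0.0351, 0.2077]
orientation: [-0.0, 0.999, 0.052, -0.001]
contact_force: [0.2, 0.1, -1.7]
grip_width: 0.0457
```

step_arm --moves '[{"delta_pos": [0, 0, 0.08], "turn": 0, "hand": -1}, {"delta_pos": [0, 0, 0.08], "turn": 0, "hand": -1}, {"delta_pos": [0, 0, 0.08], "turn": 0, "hand": -1}, {"delta_pos": [0, 0, 0.08], "turn": 0, "hand": -1}, {"delta_pos": [0, 0, 0.08], "turn": 0, "hand": -1}, {"delta_pos": [0, 0, 0.08], "turn": 0, "hand": -1}, {"delta_pos": [0, 0, 0], "turn": 0, "hand": -1}]'

```text
time: 31.95
position: [0.4803, -0.0351, 0.1838]
orientation: [-0.0, 0.999, 0.052, -0.001]
contact_force: [0.5, -0.1, -1.7]
grip_width: 0.0453
```

step_arm --moves '[{"delta_pos": [0, 0, 0.08], "turn": 0, "hand": -1}, {"delta_pos": [0, 0, 0.08], "turn": 0, "hand": -1}, {"delta_pos": [0, 0, 0.04], "turn": 0, "hand": -1}, {"delta_pos": [0, 0, 0.03], "turn": 0, "hand": -1}, {"delta_pos": [0, 0, 0], "turn": 0, "hand": -1}]'

```text
time: 32.45
position: [0.4806, -0.0352, 0.1728]
orientation: [-0.0, 0.999, 0.052, -0.0]
contact_force: [0.1, -0.1, -1.8]
grip_width: 0.0452
```

step_arm --moves '[{"delta_pos": [0, 0, 0.03], "turn": 0, "hand": -1}, {"delta_pos": [0, 0, 0.03], "turn": 0, "hand": -1}, {"delta_pos": [0, 0, 0.02], "turn": 0, "hand": -1}, {"delta_pos": [0, 0, 0], "turn": 0, "hand": -1}]'

```text
time: 32.85
position: [0.4808, -0.0352, 0.1695]
orientation: [0.0, 0.999, 0.052, 0.0]
contact_force: [-1.6, 0.4, 3.4]
grip_width: 0.0452
```

step_arm --moves '[{"delta_pos": [0, 0, 0], "turn": 0, "hand": -0.2}, {"delta_pos": [0, 0, 0], "turn": 0, "hand": 0.2}, {"delta_pos": [0, 0, 0], "turn": 0, "hand": 0.5}, {"delta_pos": [0, 0, 0], "turn": 0, "hand": 1}, {"delta_pos": [0, 0, 0], "turn": 0, "hand": 1}, {"delta_pos": [0, 0, 0], "turn": 0, "hand": 1}, {"delta_pos": [0, 0, 0], "turn": 0, "hand": 1}, {"delta_pos": [0, 0, -0.2], "turn": 0, "hand": 1}, {"delta_pos": [0, 0, -0.4], "turn": 0, "hand": 1}, {"delta_pos": [0, 0, -0.4], "turn": 0, "hand": 1}]'

```text
time: 33.85
position: [0.4805, -0.0352, 0.22]
orientation: [-0.0, 0.999, 0.052, -0.0]
contact_force: [-0.7, 0.2, 0.5]
grip_width: 0.0854
```

step_arm --moves '[{"delta_pos": [0, 0, -0.5], "turn": 0, "hand": 1}, {"delta_pos": [0, 0, -0.5], "turn": 0, "hand": 1}, {"delta_pos": [0, 0, -0.5], "turn": 0, "hand": 1}, {"delta_pos": [-0.3, 0.6, 0], "turn": 0, "hand": 1}, {"delta_pos": [-0.3, 0.6, 0], "turn": 0, "hand": 1}, {"delta_pos": [-0.3, 0.6, 0], "turn": 0, "hand": 1}, {"delta_pos": [0, 0, 0], "turn": 0, "hand": 1}]'

```text
time: 34.55
position: [0.4444, -0.1322, 0.2951]
orientation: [0.001, 0.999, 0.051, 0.0]
contact_force: [-0.2, 1.0, -0.1]
grip_width: 0.0858
```

```bash
python3 - <<'E'
from h import *
p,d=ctrl.get_image('scene')
cv2.imwrite('pics/s10.png',cv2.resize(p[110:310,230:420,::-1],None,fx=3,fy=3,interpolation=cv2.INTER_CUBIC))
W=cloud('scene',d);z=W[...,2];q=p.astype(int);g=(q.min(2)>85)&(q.max(2)-q.min(2)<32)
m=g&(abs(W[...,0]-.476)<.04)&(abs(W[...,1]+.036)<.04)&(z>.088)&(z<.16)
print('key',m.sum(),W[m].min(0).round(4),W[m].max(0).round(4))
for nm,lo,hi in(('low',.088,.1),('high',.13,.145)):
    k=m&(z>lo)&(z<hi);print(nm,np.median(W[k],axis=0).round(4))
o=ST['s'];a=np.radians(o[2]);M=np.array([[np.cos(a),-np.sin(a)],[np.sin(a),np.cos(a)]])
L=(W[...,:2]-o[:2])@M;m=(abs(L[...,1])<.03)&(L[...,0]>-.1)&(L[...,0]<0)&(z>.2025)&(z<.214)
x=np.sort(L[m][:,0])
for gg in np.split(x,np.nonzero(np.diff(x)>.005)[0]+1):print(len(gg),gg.min().round(4),gg.mean().round(4),gg.max().round(4))
s=ctrl.get_state();print(s['time'],s['position'],s['contact_force'])
E
```

```text
key 171 [ 0.4706 -0.0601  0.0886] [ 0.4863 -0.0089  0.1462]
low [ 0.4793 -0.0355  0.0951]
high [ 0.4785 -0.0416  0.1398]
1 -0.0991 -0.0991 -0.0991
34 -0.0689 -0.0604 -0.0544
58 -0.0316 -0.0175 -0.0007
34.6 [ 0.44494948 -0.13083335  0.29497988] [0.13561626 0.76813464 0.2173586 ]
```

View pics/s10.png

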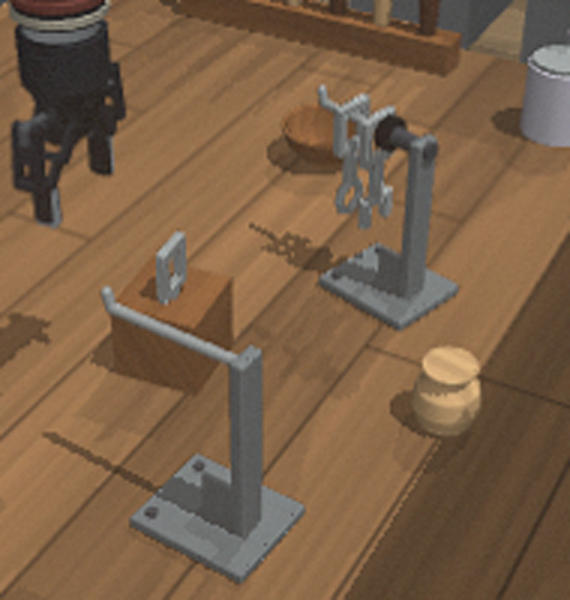

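```bash
python3 -c "
from bench import ctrl
print(ctrl.close_job())"
```

```text
the job is handed in; nothing more can be done
None
```

The job is handed in at about 34.6 s of robot time, with no sign of a fault, though the interface gives no verdict.

- **Spanners:** I moved the fork spanner to the spare hook and used it to push the collar back. The collar moved about 27 mm at about 4 N. It then stopped, and I pressed it to about 12.5 N (limit 20 N). I hung the ring spanner about 36 mm in front of the fork.
- **Key:** I lowered the bar key into the slot without side force. It seated with about 3 N at a gripper height of 0.1695 m, which matches the expected 112 mm window height.
- **Last picture and depth check:** Both spanners hang on the spare prong and have not moved noticeably since they were released. The collar is up against its clamp ring. The key stands upright with its head on the block, and the gripper is open and clear of everything. The vase and bowl look untouched. The round blank is outside that view; no move touched it.
- **Disagreement:** The two cameras differed by about 2–3 mm along x on where the slot and stands are. I used the scene camera relative to the held tool, and contact forces bore that out. The collar's travel value cannot be read directly, so I judge it home from the hard stop and the picture.

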